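# Charge a milling jar with one level scoop of grinding cylinders

## Robot

A 6-joint arm with a two-finger parallel gripper is mounted at the origin on the work surface. World frame = base frame: x ahead of the robot, y to its left, z up, the work surface at z = 0. Lengths are in mm, angles in degrees, forces in N, time in s.
With the tool pointing down it reaches from about 425 to 950 mm from the base axis. Payload 3.5 kg.
Tool frame: the origin (TCP) lies between the finger pads; the fingertips stand 19 mm ahead of it and the grasp point (between the pads) is the TCP (arm.nose_length is the distance from the TCP to the fingertips, in mm); z points along the fingers, y is the line along which they close (so a half turn about z gives the same grasp; the last joint's range is limited). The gripper opens to 85 mm and grips with 20 to 120 N. Pads are 22 mm wide; open, the fingers measure 114 mm over their backs; the gripper's body (76 mm by 85 mm) begins 54 mm behind the grasp point. The pads swing forward as they close: fully open they stand 13 mm farther back than shut.
Start: joints at [-83.938, 16.404, 90.338, -0, 73.258, -8.594], TCP at [170.813, -653.016, 250.325] pointing down, gripper open.
Joint ranges: [-158.93, 158.93], [-51.34, 127.21], [12.03, 142.37], [-87.48, 267.48], [13.55, 161.25], [-162.69, 162.69]. Speed limits (degrees/s): [159.86, 159.86, 180, 180, 180, 180].

## Interface

Orientations are given as a 3x3 rotation matrix whose columns are the frame's x, y, z axes.
In Python, from station import status, cams, arm gives the robot as it stands. The module is installed in compiled form; this text tells all that it offers.
- The arm moves only by the tool step_arm, never from a script. Its argument "increments" is a list of rows, each an object of numbers: "hand": the gripper's target within -1 to 1 (fully open at 1, half-way at 0, shut at -1); "tx", "ty", "tz": the shift along the tool's x, y, z in units of 30 mm (1.0 is 30 mm); "twist": the turn about the tool's z in units of 90 degrees (1.0 is 90 degrees). In form: [{"hand": .., "tx": .., "ty": .., "tz": .., "twist": ..}, ...]. A call has 1 to 12 rows; each row shifts and turns the commanded pose from where the row before left it, along the tool's axes as they then stand; what a row does not reach is not made up. A row lasts 1/8 s, in which the tool goes at most 62.5 mm and 10.7 degrees, less where a joint would pass 70% of its speed; a pose out of reach is approached as far as the arm can. A call with a number of a shift or a turn outside -1 to 1 is refused whole. A call with a gripper value outside its range is refused whole. The fingers move at their own pace and stop on an object; "squeeze" is the grip in N (left out, the last holds). Time passes only in rows, so rows that do not move let the fingers close. It gives the time, the measured TCP pose, the force, the opening and the grip force at its end, in the units of the state.
- status.observe(): the state, without advancing time (a new reading comes with each control period).
- cams.capture(name): name is "side" or "top"; returns a dict with "img" (420x560x3 uint8, red, green, blue), "fov_y" (degrees; the focal length in pixels is half the picture's height over the tangent of half this angle, whatever the lens; pixels are square), "cx", "cy" (the principal point, pixels), "k1" (the pictures are not rectified: a ray, as slopes to the right and down, at radius r is drawn at 1 + k1 r^2 times it, then the intrinsics apply), "origin" and "rotation" of the camera in the world. Camera axes: x right, y down, z forward; pixel columns grow to the right and rows downward; lengths in mm; the calibration is good to about 2 mm. A picture is of the moment at which its call begins. There is no depth.
- arm.close_job(): hands the job in; it is judged then, once.
The state is a dict: "clock": time; "q": joint angles; "qd": joint speeds; "effort": joint torques, N m; "eef_pos": TCP position; "tool_rot": TCP orientation; "ft_force": force on the tool from outside, world axes, zero at the start; "torque": the same for the moment, N m; "finger_gap": finger opening in mm; "grip_force": force on a finger pad.
Only numpy, scipy, OpenCV 4.12 (cv2) and the standard library are available. Lean on these libraries where they do the work, as an engineer would, in place of code of your own. Each camera call takes 0.05 s, during which the arm holds its last target. There are 200 camera calls.

## Task

Charge the open milling jar on the balance with one level scoop of grinding cylinders: with the scoop from the white tray bring up a heaped scoop from the green bin, raise it so that the steel leveller strip is over the back of the pan, just above its rim, and slowly draw the scoop back, handle first, beneath the strip, so that the surplus drops back into the bin and one level layer of three is left. Tip these three into the jar from close above its mouth without pushing the jar about, then stand the empty scoop upright in the white tray again and let go. The other six cylinders end in the bin; leave the jar's lid and the amber bottle where they are.

Things in the scene. Friction and masses are not known exactly. Their poses are not given: they have to be found in the camera images.
- bin: Fixed green hopper bin, 214 long (x) x 100 wide (y), inside width 92. Origin: centre of its underside. Side walls and far wall 88 high, front wall (-x, towards the robot) 62 high. Inside, a floor slopes down at 20 degrees from the front (59 high at x = -105) to the trough (5 high at x = +45), and from there up at 50 degrees to the far wall (76 high at x = +105). All in mm.
- trough (a point): Middle of the bin's trough, the lowest line of its floor: bin x = +45, 5 mm above the bench. Nine cylinders lie piled here across the bin, the pile reaching 25 mm high over the floor at bin x = -25 and 80 mm above the bench at most. The scoop, 76 mm wide, slides down the 20 degree floor under the pile with 8 mm free on each side.
- leveller (a point): Middle of the lower edge of the bright steel leveller strip, 3 mm thick and 22 mm high, fixed upright across the bin's mouth (along the bin's y) at bin x = -10, its lower edge 105 mm above the bench. Its end posts rise from the side walls to 127 mm, from bin x = -35 to +15.
- scoop: Loose bare-metal measuring scoop, 130 to 210 g. Origin: on the flat underside of its pan; x points to the open front, z up. Pan from x = -36 to +33.5 mm, 76 wide outside, walls and floor 3 mm, rim 27 mm above the underside. The front has only a rolled edge 2 mm above the inner floor: the cylinders roll back when tilted lip-up (10 to 15 degrees is good), and out when tipped 40 degrees nose-down.
- scoop_grip (a point): Point to grip the blue handle: scoop x = -86.9, z = +66.9 mm. The handle is a straight flat-sided bar 14 mm thick (along y), 18 mm deep and 105 mm long that rises backwards (to -x) at 45 degrees, from x = -36, z = 16 at the back wall; this point is 72 mm along it. Grip across the 14 mm, firmly: loaded, the pan is some 0.4 kg.
- scoop_lip (a point): Middle of the front lip of the scoop, at the underside (x = +33.5 mm in the scoop's frame).
- heap (a point): Point over the middle of the pan, 40 mm above its underside; a surplus cylinder lying on top of the layer has its centre within 22 mm of it (its centre is 31 to 36 mm, its top 42 to 47 mm above the underside).
- place1 (a point): Place in the pan of the rearmost cylinder of a level measure (centre, scoop x = -22, z = +14 mm). A level measure is one layer of three cylinders lying across the pan, their tops 2 mm below the rim.
- place2 (a point): Place of the foremost cylinder of a level measure (scoop x = +22.5, z = +14 mm).
- balance: Fixed white bench balance, 210 x 170 mm, 34 mm high, keypad on its -x side; its round steel pan, 136 mm across, is 42 mm above the bench, centred at balance x = +25. Origin: centre of its underside.
- jar: Open steel milling jar standing loose on the balance pan, 1.5 kg, 78 mm high, 124 mm across (132 mm at the rim flange), inside 114 mm across. Origin: centre of its underside. Must not be pushed about.
- jar_mouth (a point): Centre of the jar's mouth, at the height of its rim: 78 mm above the jar's underside, 120 mm above the bench. Cylinders in the jar have their centres within 75 mm of it.
- tray: Fixed white tray, 200 long (x) x 130 wide (y), floor 4 mm thick, rim 12 mm high. Origin: centre of its underside. The scoop stands in it at the start, and again at the end, its whole pan within the rim.
- jar_lid: Bystander: loose steel lid of the jar, 132 mm across, black knob, 35 mm high. Origin at its underside.
- reagent: Bystander: amber reagent bottle with black cap, 84 mm across, 165 mm high. Origin at its underside.
- rod1: One of nine alike: white porcelain grinding cylinder with round ends, 22 mm thick, 66 mm long along its y, 55 g. Origin at its centre.
- rod2: One of nine alike: white porcelain grinding cylinder with round ends, 22 mm thick, 66 mm long along its y, 55 g. Origin at its centre.
- rod3: One of nine alike: white porcelain grinding cylinder with round ends, 22 mm thick, 66 mm long along its y, 55 g. Origin at its centre.
- rod4: One of nine alike: white porcelain grinding cylinder with round ends, 22 mm thick, 66 mm long along its y, 55 g. Origin at its centre.
- rod5: One of nine alike: white porcelain grinding cylinder with round ends, 22 mm thick, 66 mm long along its y, 55 g. Origin at its centre.
- rod6: One of nine alike: white porcelain grinding cylinder with round ends, 22 mm thick, 66 mm long along its y, 55 g. Origin at its centre.
- rod7: One of nine alike: white porcelain grinding cylinder with round ends, 22 mm thick, 66 mm long along its y, 55 g. Origin at its centre.
- rod8: One of nine alike: white porcelain grinding cylinder with round ends, 22 mm thick, 66 mm long along its y, 55 g. Origin at its centre.
- rod9: One of nine alike: white porcelain grinding cylinder with round ends, 22 mm thick, 66 mm long along its y, 55 g. Origin at its centre.
Things that resemble listed ones, but are neither listed nor needed, are in the scene too. There is more than one size of the bin; the one meant has the size given above. Leave any brown look-alike of the rod7 alone.

How it is judged:
By the outcome, as a careful person would: the job done as asked, in the order asked, and still so for the second after the job is handed in, with the robot touching nothing.
It also fails if it takes over 72 s, if anything falls off the work surface, if the arm or the gripper's body presses on something with over 40 N, if the wrist force passes 120 N, or if a joint passes its speed limit or range.

## Working session

There is one attempt and no reset: what is moved stays moved. The work goes in short steps, Python scripts to look and compute and a tool call to move; the robot and the scene stay as the last step left them, time stands still between calls to the robot, and variables do not carry over. Pictures are saved under pics/ and viewed, at most 10 in all, crops included, and the job is handed in when it is done.

Besides the shell and the picture viewer there is one more tool, called after "Request:" as name([rows], argument=value, ...), one row to a line, values as JSON. step_arm: Moves the arm, as the interface text tells. Its arguments: {"type":"object","properties":{"increments":{"type":"array"},"squeeze":{"type":"number"}},"required":["increments"]}

```bash
mkdir -p pics; cat > h.py <<'E'
import numpy as np, cv2
from station import status, cams, arm
def K(c):
    f=c["img"].shape[0]/2/np.tan(np.radians(c["fov_y"]/2)); return f
def proj(c,P):
    P=np.atleast_2d(np.array(P,float)); R=np.array(c["rotation"]); q=(P-np.array(c["origin"]))@R
    s=q[:,:2]/q[:,2:]; s=s*(1+c["k1"]*(s**2).sum(1,keepdims=True)); return s*K(c)+[c["cx"],c["cy"]]
def ray(c,uv):
    d=(np.array(uv,float)-[c["cx"],c["cy"]])/K(c); s=d.copy()
    for _ in range(20): s=d/(1+c["k1"]*(s@s))
    return np.array(c["rotation"])@np.append(s,1)
def onz(c,uv,z):
    o=np.array(c["origin"]); r=ray(c,uv); return o+r*(z-o[2])/r[2]
def snap(name,fn):
    c=cams.capture(name); np.save(f"pics/{fn}.npy",c,allow_pickle=True); cv2.imwrite(f"pics/{fn}.png",c["img"][:,:,::-1]); return c
def load(fn): return np.load(f"pics/{fn}.npy",allow_pickle=True).item()
E
python3 - <<'E'
from h import *
for n in("top","side"):
    c=snap(n,n+"0"); print(n,c["fov_y"],c["cx"],c["cy"],c["k1"],c["origin"],np.round(c["rotation"],3).tolist())
s=status.observe(); print(s)
E
```

```text
top 55.00754113428866 289.72388651724566 210.62120620970308 0.028150386339537304 [ 349.30471656   75.88737281 1082.46965907] [[0.015, -0.991, 0.134], [-1.0, -0.014, 0.009], [-0.007, -0.134, -0.991]]
side 49.67265098554262 275.3611828633564 203.61024128652767 -0.12645398182736076 [ 328.98874042  973.13887891 1022.04406426] [[-0.986, -0.124, 0.115], [-0.169, 0.689, -0.704], [0.008, -0.714, -0.7]]
{'clock': 0.1, 'q': array([-8.39361800e+01,  1.64494419e+01,  9.04153926e+01, -8.72695891e-04,
        7.32609443e+01, -8.59308731e+00]), 'qd': array([ 0.02568615, -0.2422973 , -0.27806759, -0.00653749, -0.02725267,
       -0.06889161]), 'effort': array([ 9.62791019e-04, -4.07293940e+01, -2.93697560e+01, -1.36570561e-04,
        3.40673898e-03, -1.81033062e-05]), 'eef_pos': array([ 170.77451037, -652.4504215 ,  249.06374891]), 'tool_rot': array([[ 9.67457258e-01,  2.53034373e-01, -2.46402431e-04],
       [ 2.53034298e-01, -9.67454849e-01,  2.18142874e-03],
       [ 3.13593226e-04, -2.17278733e-03, -9.99997590e-01]]), 'ft_force': array([-0.01114384,  0.68878829, -0.6890343 ]), 'torque': array([0.02952401, 0.04444701, 0.03871529]), 'grip_force': 0.0, 'finger_gap': 85.54237687061821}
```

View pics/top0.png

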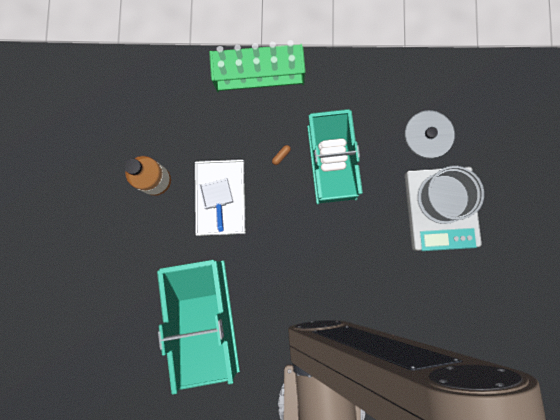

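View pics/side0.png

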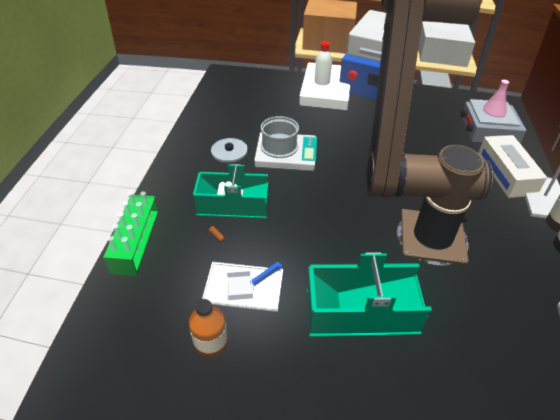

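The task bin is either the small bin at top (335,155), which has white rods and is about 214 long, or the large empty bin at (198,330), which looks like a decoy. There is also a brown rod look-alike at (281,155). I'll confirm on an enlarged crop.

```bash
python3 - <<'E'
from h import *
def crop(im,x,y,w,h,s):
    o=cv2.resize(im[y:y+h,x:x+w],None,fx=s,fy=s,interpolation=cv2.INTER_CUBIC)
    for i in range(0,w,10):
        cv2.line(o,(i*s,0),(i*s,8),(0,0,255),1); cv2.putText(o,str(x+i),(i*s,18),0,.33,(0,255,255),1)
    for i in range(0,h,10):
        cv2.line(o,(0,i*s),(8,i*s),(0,0,255),1); cv2.putText(o,str(y+i),(9,i*s+4),0,.33,(0,255,255),1)
    return o
t=cv2.imread("pics/top0.png"); s=cv2.imread("pics/side0.png")
M=np.zeros((600,800,3),np.uint8)
a=crop(t,302,102,66,110,5); M[:550,:330]=a
b=crop(t,190,154,60,86,5); M[:430,335:635]=b
cv2.imwrite("pics/m1.png",M)
M=np.zeros((600,800,3),np.uint8)
a=crop(s,190,162,85,60,5); M[:300,:425]=a
b=crop(s,200,258,90,54,5); M[305:575,:450]=b
a=crop(s,250,112,72,58,5); M[:290,430:790]=a
a=crop(t,402,162,84,92,3); M[305:581,455:707]=a
cv2.imwrite("pics/m2.png",M)
T=load("top0");S=load("side0")
for uv in [(309,113),(351,111),(361,197),(319,203)]: print(uv,onz(T,uv,88 if uv[1]<150 else 62).round(1))
E
```

```text
(309, 113) [737.4  38.9  88. ]
(351, 111) [743.9 -68.7  88. ]
(361, 197) [525.1 -97.1  62. ]
(319, 203) [508.1  10.2  62. ]
```

View pics/m1.png

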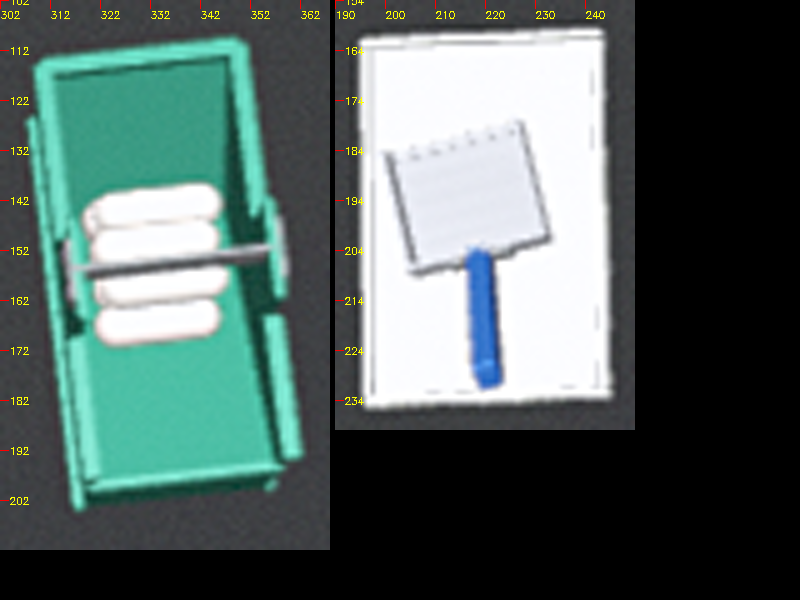

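View pics/m2.png

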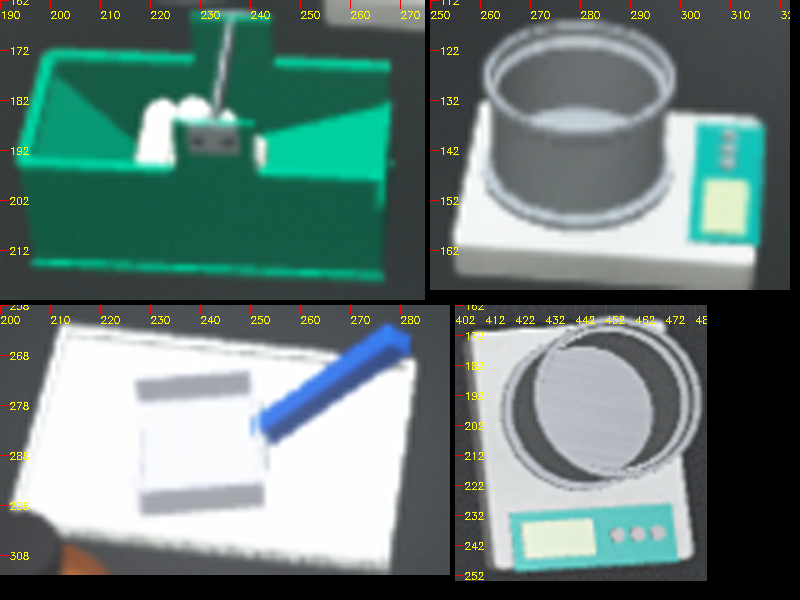

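The crops confirm it: the small bin (top crop, corners near (309,115), (351,110), (362,194) and (318,204)) holds the white rods and measures about 214x100. The brown rod is outside it. Next I fit the poses.

```bash
cat > fit.py <<'E'
from h import *
from scipy.optimize import least_squares
def fit(name,top,side,x0,z0=0,T=None,S=None):
    T=T or load("top0");S=S or load("side0")
    def W(p,P):
        c,s=np.cos(p[2]),np.sin(p[2]); P=np.array(P,float)
        return np.c_[p[0]+c*P[:,0]-s*P[:,1],p[1]+s*P[:,0]+c*P[:,1],P[:,2]+z0]
    def f(p):
        r=[]
        for c,L in((T,top),(S,side)):
            if L: r.append((proj(c,W(p,[a for a,_ in L]))-np.array([b for _,b in L])).ravel())
        return np.concatenate(r)
    o=least_squares(f,x0,x_scale=[100,100,1],loss="soft_l1"); print(name,o.x[:2].round(1),np.degrees(o.x[2]).round(2)); print(f(o.x).reshape(-1,2).round(1).tolist()); return o.x
E
python3 - <<'E'
from fit import *
fit("bin",[((107,50,88),(309.4,114.8)),((107,-50,88),(351,110)),((-107,-50,88),(362.4,193.6)),((-107,50,0),(318.4,204)),((-10,46,127),(316.4,156.4)),((-10,-46,127),(357,152))],
[((107,50,0),(196.4,214.4)),((-107,50,0),(266.6,217.6)),((107,50,88),(194,194)),((107,-50,88),(199,172.6)),((-107,-50,88),(267.6,175.2))],[630,-30,-.1])
fit("scoop",[((33.5,38,27),(200.4,184.6)),((33.5,-38,27),(227.4,178.4)),((-36,-38,27),(233.2,202)),((-36,38,27),(205.6,208.6)),((-110,0,90),(220.2,230))],
[((33.5,-38,27),(227.4,273)),((-36,-38,27),(250,271.4)),((33.5,38,27),(227.6,295.4)),((-36,38,27),(252.6,294)),((33.5,38,0),(228,300)),((-110,0,90),(280,264))],[520,250,0.2],4)
fit("tray",[((100,65,12),(195.4,162)),((100,-65,12),(243.6,160.4)),((-100,-65,12),(245.4,233.6)),((-100,65,12),(196,235.2))],[],[520,250,0])
T=load("top0");S=load("side0")
print(onz(T,(450.5,195),120),onz(S,(279.8,127.2),120))
fit("jar",[((0,0,0),(450.5,195))],[((0,0,0),(279.8,127.2))],[500,-300,0],120)
E
```

```text
bin [629.6 -27.6] 7.47
[[0.7, 1.3], [-2.1, 1.6], [-2.1, -0.3], [-0.1, -0.7], [1.9, -0.4], [-1.1, -0.4], [1.2, -0.1], [-1.1, -1.0], [0.3, -0.1], [0.6, -0.3], [-0.6, -0.8]]
scoop [536.6 284. ] 15.41
[[-2.4, -0.4], [-1.5, -1.3], [-1.2, 0.1], [-1.7, 0.7], [-0.1, 0.8], [-1.2, -2.4], [1.7, -2.6], [-0.7, -1.5], [0.9, -2.1], [-0.4, -0.4], [0.5, -0.5]]
tray [527.4 273. ] 3.0
[[0.3, 0.0], [-0.1, -0.1], [-0.3, -0.1], [0.2, 0.2]]
[ 522.92581928 -301.56622721  120.        ] [ 525.02091171 -306.7687144   120.        ]
jar [ 523.5 -302.1] 0.0
[[0.2, -0.2], [0.2, 0.8]]
```

```bash
cat > handle.py <<'E'
from fit import *
# handle box corners in the scoop frame
d=np.array([-1,0,1])/2**.5; n=np.array([1,0,1])/2**.5; b=np.array([-36,0,16.])
BOX=np.array([b+d*t+n*u+np.array([0,v,0]) for t in(0,105) for u in(-9,9) for v in(-7,7)])
def blue(c):
    im=c["img"].astype(int); m=(im[...,2]>im[...,0]*1.6+25)&(im[...,2]>im[...,1]*1.3)
    n,l,s,_=cv2.connectedComponentsWithStats(m.astype(np.uint8)); return [(l==i) for i in range(1,n) if s[i,4]>30],s[1:]
def feats(m):
    m=m.astype(float); v,u=np.mgrid[:m.shape[0],:m.shape[1]]; w=m.sum(); cu,cv_=(m*u).sum()/w,(m*v).sum()/w
    return np.array([cu,cv_,((u-cu)**2*m).sum()/w,((v-cv_)**2*m).sum()/w,((u-cu)*(v-cv_)*m).sum()/w])
def hull(c,P):
    h=cv2.convexHull((proj(c,P)*16).astype(np.int32).reshape(-1,1,2)); im=np.zeros((420*4,560*4),np.uint8)
    cv2.fillConvexPoly(im,(h+8)//4*1,255); return cv2.resize(im,(560,420),interpolation=cv2.INTER_AREA)/255.
def pose(p):
    x,y,z,yaw,pit=p; c,s=np.cos(yaw),np.sin(yaw); a,q=np.cos(pit),np.sin(pit)  # pit>0 nose down
    return np.array([[c,-s,0],[s,c,0],[0,0,1]])@np.array([[a,0,q],[0,1,0],[-q,0,a]]),np.array([x,y,z])
E
python3 - <<'E'
from handle import *
T=load("top0");S=load("side0"); F=[]
for c,(u0,u1,v0,v1) in((T,(190,250,150,240)),(S,(200,290,255,310))):
    ms,_=blue(c); ms=[m for m in ms if m[v0:v1,u0:u1].sum()>30]; print([m.sum() for m in ms]); F.append(feats(ms[0]))
def f(p):
    R,t=pose([p[0],p[1],4,p[2],0]); P=BOX@R.T+t
    return np.concatenate([(feats(hull(c,P))-F[i])*[1,1,.1,.1,.1] for i,c in enumerate((T,S))])
o=least_squares(f,[536,284,.25],diff_step=1e-3,x_scale=[100,100,1]); print(o.x[:2],np.degrees(o.x[2]),f(o.x).round(2))
x=o.x; R,t=pose([x[0],x[1],4,x[2],0]); print("grip",R@[-86.9,0,66.9]+t)
for h in(12,20,27):
    print(h,[proj(c,np.array([(33.5,38,h),(33.5,-38,h),(-36,-38,h),(-36,38,h)])@R.T+t).round(1).tolist() for c in(T,S)])
E
```

```text
[np.int64(128)]
[np.int64(204)]
[538.67062143 284.35675537] 15.559911252886517 [ 0.19  0.76  0.23  1.4   0.08 -1.03  0.85  1.11  0.75 -0.57]
grip [454.95546394 261.04619112  70.9       ]
12 [[[199.2, 184.6], [226.6, 177.6], [232.7, 202.2], [205.0, 209.3]], [[226.6, 297.1], [225.8, 273.9], [251.1, 272.1], [252.9, 295.1]]]
20 [[[198.5, 184.0], [226.2, 176.9], [232.3, 201.7], [204.4, 208.9]], [[226.4, 295.4], [225.6, 272.2], [251.0, 270.3], [252.9, 293.4]]]
27 [[[197.9, 183.5], [225.7, 176.3], [231.9, 201.3], [203.8, 208.5]], [[226.2, 293.9], [225.4, 270.6], [250.9, 268.7], [252.8, 291.8]]]
```

Request:
step_arm([
  {"hand": 1,"tx": 1,"ty": -0.68},
  {"tx": 1,"ty": -0.68},
  {"tx": 1,"ty": -0.68},
  {"tx": 1,"ty": -0.68},
  {"tx": 1,"ty": -0.68},
  {"tx": 1,"ty": -0.68},
  {"tx": 1,"ty": -0.68},
  {"tx": 1,"ty": -0.68},
  {"tx": 1,"ty": -0.68},
  {"tx": 1,"ty": -0.68},
  {"tx": 1,"ty": -0.68},
  {"tx": 1,"ty": -0.68},
])

```text
invalid input
```

Request:
step_arm([
  {"tx": 0.25,"ty": -1},
  {"tx": 0.25,"ty": -1},
  {"tx": 0.25,"ty": -1},
  {"tx": 0.25,"ty": -1},
  {"tx": 0.25,"ty": -1},
  {"tx": 0.25,"ty": -1},
  {"tx": 0.25,"ty": -1},
  {"tx": 0.25,"ty": -1},
  {"tx": 0.25,"ty": -1},
  {"tx": 0.25,"ty": -1},
  {"tx": 0.25,"ty": -1},
  {"tx": 0.25,"ty": -1},
])

```text
invalid input
```

```bash
cat > go.py <<'E'
import sys
from h import *
s=status.observe(); R=s["tool_rot"]; p=s["eef_pos"]
def show():
    print("t",round(s["clock"],2),"p",p.round(1),"yaw",np.degrees(np.arctan2(R[1,0],R[0,0])).round(2),"tilt",np.degrees(np.arccos(-R[2,2])).round(2),"gap",round(s["finger_gap"],1),"grip",round(s["grip_force"],1),"F",np.round(s["ft_force"],1),"M",np.round(s["torque"],2),"q",np.round(s["q"],0))
show()
a=list(map(float,sys.argv[1:]))
if a: print("units",(R.T@(np.array(a[:3])-p)/30).round(3))
E
python3 go.py 454.5 260.5 71
```

```text
t 0.1 p [ 170.8 -652.5  249.1] yaw 14.66 tilt 0.13 gap 85.5 grip 0.0 F [-0.   0.7 -0.7] M [0.03 0.04 0.04] q [-84.  16.  90.  -0.  73.  -9.]
units [ 16.848 -27.035   5.999]
```

Request:
step_arm([
  {"hand": 1,"tx": 1,"ty": -0.68,"tz": 0,"twist": 0},
  {"hand": 1,"tx": 1,"ty": -0.68,"tz": 0,"twist": 0},
  {"hand": 1,"tx": 1,"ty": -0.68,"tz": 0,"twist": 0},
  {"hand": 1,"tx": 1,"ty": -0.68,"tz": 0,"twist": 0},
  {"hand": 1,"tx": 1,"ty": -0.68,"tz": 0,"twist": 0},
  {"hand": 1,"tx": 1,"ty": -0.68,"tz": 0,"twist": 0},
  {"hand": 1,"tx": 1,"ty": -0.68,"tz": 0,"twist": 0},
  {"hand": 1,"tx": 1,"ty": -0.68,"tz": 0,"twist": 0},
  {"hand": 1,"tx": 1,"ty": -0.68,"tz": 0,"twist": 0},
  {"hand": 1,"tx": 1,"ty": -0.68,"tz": 0,"twist": 0},
  {"hand": 1,"tx": 1,"ty": -0.68,"tz": 0,"twist": 0},
  {"hand": 1,"tx": 1,"ty": -0.68,"tz": 0,"twist": 0},
])

```text
clock: 1.6
eef_pos: [457.6, -323.9, 249.8]
tool_rot: [[0.967, 0.253, -0.001], [0.253, -0.967, 0.001], [-0.0, -0.001, -1.0]]
ft_force: [-0.5, -0.2, 0.3]
finger_gap: 85.6
grip_force: 0.0
```

Request:
step_arm([
  {"hand": 1,"tx": 0.26,"ty": -1,"tz": 0,"twist": 0},
  {"hand": 1,"tx": 0.26,"ty": -1,"tz": 0,"twist": 0},
  {"hand": 1,"tx": 0.26,"ty": -1,"tz": 0,"twist": 0},
  {"hand": 1,"tx": 0.26,"ty": -1,"tz": 0,"twist": 0},
  {"hand": 1,"tx": 0.26,"ty": -1,"tz": 0,"twist": 0},
  {"hand": 1,"tx": 0.26,"ty": -1,"tz": 0,"twist": 0},
  {"hand": 1,"tx": 0.26,"ty": -1,"tz": 0,"twist": 0},
  {"hand": 1,"tx": 0.26,"ty": -1,"tz": 0,"twist": 0},
  {"hand": 1,"tx": 0.26,"ty": -1,"tz": 0,"twist": 0},
  {"hand": 1,"tx": 0.26,"ty": -1,"tz": 0,"twist": 0},
  {"hand": 1,"tx": 0.26,"ty": -1,"tz": 0,"twist": 0},
  {"hand": 1,"tx": 0.26,"ty": -1,"tz": 0,"twist": 0},
])

```text
clock: 3.1
eef_pos: [456.2, 47.9, 249.9]
tool_rot: [[0.967, 0.253, -0.001], [0.253, -0.967, 0.0], [-0.001, -0.0, -1.0]]
ft_force: [-0.9, 0.2, 0.1]
finger_gap: 85.5
grip_force: 0.0
```

Request:
step_arm([
  {"hand": 1,"tx": 0.25,"ty": -1,"tz": 0,"twist": 0},
  {"hand": 1,"tx": 0.25,"ty": -1,"tz": 0,"twist": 0},
  {"hand": 1,"tx": 0.25,"ty": -1,"tz": 0,"twist": 0},
  {"hand": 1,"tx": 0.25,"ty": -1,"tz": 0,"twist": 0},
  {"hand": 1,"tx": 0.25,"ty": -1,"tz": 0.5,"twist": 0},
  {"hand": 1,"tx": 0.25,"ty": -1,"tz": 0.5,"twist": 0},
  {"hand": 1,"tx": 0.2,"ty": -0.9,"tz": 0.5,"twist": 0},
  {"hand": 1,"tx": 0,"ty": 0,"tz": 0.5,"twist": 0},
])

```text
clock: 4.1
eef_pos: [453.0, 261.1, 189.3]
tool_rot: [[0.967, 0.256, -0.001], [0.256, -0.967, -0.0], [-0.001, 0.0, -1.0]]
ft_force: [-0.2, -1.4, -0.4]
finger_gap: 85.3
grip_force: 0.0
```

```bash
python3 go.py 454.5 260.5 71
```

```text
t 4.1 p [453.  261.1 189.3] yaw 14.81 tilt 0.05 gap 85.3 grip 0.0 F [-0.2 -1.4 -0.4] M [ 0.06 -0.01 -0.02] q [ 19.   1. 115.  -0.  65.  94.]
units [0.045 0.032 3.943]
```

Request:
step_arm([
  {"hand": 1,"tx": 0.04,"ty": 0.03,"tz": 0.98,"twist": 0},
  {"hand": 1,"tx": 0,"ty": 0,"tz": 0.98,"twist": 0},
  {"hand": 1,"tx": 0,"ty": 0,"tz": 0.98,"twist": 0},
  {"hand": 1,"tx": 0,"ty": 0,"tz": 0.98,"twist": 0},
  {"hand": -1,"tx": 0,"ty": 0,"tz": 0,"twist": 0},
  {"hand": -1,"tx": 0,"ty": 0,"tz": 0,"twist": 0},
  {"hand": -1,"tx": 0,"ty": 0,"tz": 0,"twist": 0},
  {"hand": -1,"tx": 0,"ty": 0,"tz": 0,"twist": 0},
  {"hand": -1,"tx": 0,"ty": 0,"tz": 0,"twist": 0},
  {"hand": -1,"tx": 0,"ty": 0,"tz": 0,"twist": 0},
], squeeze=20)

```text
clock: 5.35
eef_pos: [455.6, 259.8, 73.9]
tool_rot: [[0.967, 0.253, 0.002], [0.253, -0.967, 0.001], [0.002, -0.0, -1.0]]
ft_force: [-0.6, -0.3, 5.3]
finger_gap: 14.1
grip_force: 21.0
```

```bash
python3 go.py
```

```text
t 5.35 p [455.6 259.8  73.9] yaw 14.67 tilt 0.1 gap 14.1 grip 21.0 F [-0.6 -0.3  5.3] M [ 0.03  0.06 -0.03] q [ 19.  10. 118.   0.  51.  94.]
```

Request:
step_arm([
  {"hand": -1,"tx": 0,"ty": 0,"tz": -0.5,"twist": 0},
  {"hand": -1,"tx": 0,"ty": 0,"tz": -0.8,"twist": 0},
  {"hand": -1,"tx": 0,"ty": 0,"tz": -0.8,"twist": 0},
  {"hand": -1,"tx": 0,"ty": 0,"tz": -0.4,"twist": 0},
  {"hand": -1,"tx": 0,"ty": 0,"tz": 0,"twist": 0},
  {"hand": -1,"tx": 0,"ty": 0,"tz": 0,"twist": 0},
])

```text
clock: 6.1
eef_pos: [454.1, 259.2, 146.5]
tool_rot: [[0.967, 0.253, -0.002], [0.253, -0.967, -0.001], [-0.002, 0.0, -1.0]]
ft_force: [0.4, 0.3, -2.0]
finger_gap: 13.9
grip_force: 20.2
```

```bash
cat > see.py <<'E'
from h import *
import sys
def see(fn,tb,sb,k=5):
    T=snap("top",fn+"t");S=snap("side",fn+"s")
    def cr(c,b): x,y,w,h=b; return cv2.resize(c["img"][y:y+h,x:x+w,::-1],None,fx=k,fy=k,interpolation=cv2.INTER_CUBIC)
    a,b=cr(T,tb),cr(S,sb); M=np.zeros((max(a.shape[0],b.shape[0]),a.shape[1]+b.shape[1]+4,3),np.uint8)
    M[:a.shape[0],:a.shape[1]]=a; M[:b.shape[0],a.shape[1]+4:]=b; cv2.imwrite(f"pics/{fn}.png",M); return T,S
if __name__=="__main__":
    v=list(map(int,sys.argv[2:])); see(sys.argv[1],v[:4],v[4:8],v[8])
E
python3 go.py; python3 see.py l1 175 140 80 100 200 230 100 80 4
```

```text
t 6.1 p [454.1 259.2 146.5] yaw 14.66 tilt 0.14 gap 13.9 grip 20.2 F [ 0.4  0.3 -2. ] M [-0.04  0.14  0.  ] q [ 19.   4. 116.   0.  60.  94.]
```

View pics/l1.png

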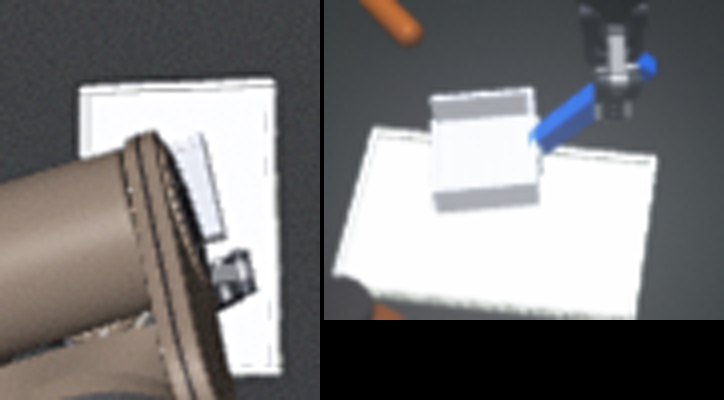

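The side view shows the scoop held about level at 20 N, with the pan at roughly (485,150) in the montage. The tool cannot tilt, so I'll pitch the scoop by letting it pivot in the pads. Next I loosen the grip carefully just above the tray.

Request:
step_arm([
  {"hand": -1,"tx": 0,"ty": 0,"tz": 0.7,"twist": 0},
  {"hand": -1,"tx": 0,"ty": 0,"tz": 0.58,"twist": 0},
  {"hand": -0.7,"tx": 0,"ty": 0,"tz": 0,"twist": 0},
  {"hand": -0.7,"tx": 0,"ty": 0,"tz": 0,"twist": 0},
])

```text
clock: 6.7
eef_pos: [455.2, 259.6, 109.4]
tool_rot: [[0.967, 0.253, 0.0], [0.253, -0.967, 0.0], [0.0, -0.0, -1.0]]
ft_force: [-0.0, -0.4, -1.2]
finger_gap: 13.8
grip_force: 20.3
```

```bash
python3 go.py
```

```text
t 6.7 p [455.2 259.6 109.4] yaw 14.66 tilt 0.01 gap 13.8 grip 20.3 F [-0.  -0.4 -1.2] M [-0.    0.09 -0.05] q [ 19.   7. 117.  -0.  56.  94.]
```

Request:
step_arm([
  {"hand": -0.68,"tx": 0,"ty": 0,"tz": 0,"twist": 0},
  {"hand": -0.68,"tx": 0,"ty": 0,"tz": 0,"twist": 0},
])

```text
clock: 6.95
eef_pos: [455.5, 259.6, 110.1]
tool_rot: [[0.967, 0.253, 0.001], [0.253, -0.967, 0.0], [0.001, -0.0, -1.0]]
ft_force: [0.1, -0.0, -1.5]
finger_gap: 13.7
grip_force: 17.3
```

```bash
python3 go.py
```

```text
t 6.95 p [455.5 259.6 110.1] yaw 14.66 tilt 0.08 gap 13.7 grip 17.3 F [ 0.1 -0.  -1.5] M [-0.05  0.11 -0.02] q [ 19.   7. 117.  -0.  56.  94.]
```

Request:
step_arm([
  {"hand": -0.675,"tx": 0,"ty": 0,"tz": 0,"twist": 0},
  {"hand": -0.675,"tx": 0,"ty": 0,"tz": 0,"twist": 0},
])

```text
clock: 7.2
eef_pos: [455.4, 259.6, 109.9]
tool_rot: [[0.967, 0.253, 0.001], [0.253, -0.967, 0.0], [0.001, -0.0, -1.0]]
ft_force: [-0.2, -0.5, -0.3]
finger_gap: 14.0
grip_force: 6.5
```

Request:
step_arm([
  {"hand": -0.67,"tx": 0,"ty": 0,"tz": 0,"twist": 0},
  {"hand": -0.67,"tx": 0,"ty": 0,"tz": 0,"twist": 0},
])

```text
clock: 7.45
eef_pos: [455.2, 259.5, 109.6]
tool_rot: [[0.967, 0.253, 0.001], [0.253, -0.967, 0.0], [0.001, -0.0, -1.0]]
ft_force: [0.2, 0.2, -0.0]
finger_gap: 14.6
grip_force: 0.0
```

```bash
cat > pitch.py <<'E'
# pitch of held scoop from side camera: front-bottom/rear etc. via blue mask below the gripper
from handle import *
def est(fn,box,roi=None):
    c=snap("side",fn); ms,_=blue(c); u0,u1,v0,v1=box
    m=sum(m for m in ms if m[v0:v1,u0:u1].sum()>30)>0; v,u=np.nonzero(m)
    s=status.observe(); p=s["eef_pos"]; R=s["tool_rot"]; x=R[:,0]
    def ang(pp):  # handle axis through TCP, lower part
        out=[]
        for a in pp:
            d=np.cos(a)*x+np.array([0,0,-np.sin(a)])
            P=np.array([p+d*t for t in(8,70)]); q=proj(c,P); out.append(q)
        return out
    A=np.radians(np.arange(0,120,.5)); best=[]
    # compare: lower blue points' distance to the projected axis line
    for q in ang(A):
        w=q[1]-q[0]; L=np.hypot(*w); r=np.c_[u,v]-q[0]; t=(r@w)/L; d=(r[:,0]*w[1]-r[:,1]*w[0])/L
        k=(t>0); best.append(abs(d[k].mean())+ (99 if k.sum()<len(u)*.5 else 0))
    i=int(np.argmin(best)); print("blue px",len(u),"pitch nose-down",np.degrees(A[i])-45,"res",best[i]); return c
if __name__=="__main__":
    import sys; est(sys.argv[1],list(map(int,sys.argv[2:6])))
E
python3 go.py; python3 pitch.py p1 200 300 220 310
```

```text
t 7.45 p [455.2 259.5 109.6] yaw 14.65 tilt 0.04 gap 14.6 grip 0.0 F [ 0.2  0.2 -0. ] M [ 0.01 -0.01  0.01] q [ 19.   7. 117.   0.  56.  94.]
blue px 229 pitch nose-down 68.5 res 0.0685530070681245
```

```bash
python3 - <<'E'
from h import *
c=load("p1"); cv2.imwrite("pics/p1c.png",cv2.resize(c["img"][225:315,195:300,::-1],None,fx=5,fy=5,interpolation=cv2.INTER_CUBIC))
E
```

```text
(no output)
```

View pics/p1c.png

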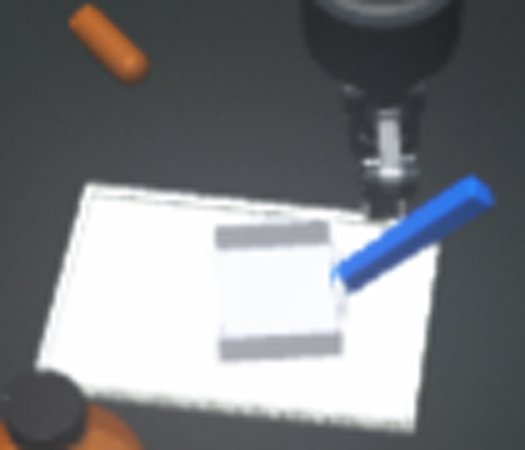

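The scoop settled back upright in the tray (pan at crop (280,290)), shifted backwards by about 27 mm. I'll refit its pose.

```bash
python3 - <<'E'
from handle import *
S=load("side0");C=load("p1")
def mk(c,b):
    ms,_=blue(c); return sum(m for m in ms if m[b[2]:b[3],b[0]:b[1]].sum()>30)>0
F=feats(mk(C,(230,300,240,310)))
def f(p):
    R,t=pose([p[0],p[1],4,p[2],0]); return (feats(hull(C,BOX@R.T+t))-F)*[1,1,.1,.1,.1]
o=least_squares(f,[513,278,.255],diff_step=1e-3,x_scale=[100,100,1]); x=o.x; print(x[:2],np.degrees(x[2]),f(x).round(2))
R,t=pose([x[0],x[1],4,x[2],0]); print("grip",R@[-86.9,0,66.9]+t)
p=[(33.5,-38,20),(-36,-38,20),(33.5,38,20),(-36,38,20),(33.5,38,0)]
print(proj(C,np.array(p)@R.T+t).round(1).tolist())
E
python3 go.py
```

```text
[508.55308053 267.97931029] 14.610423775835992 [-0.05 -0.36  0.93  0.79 -0.66]
grip [424.46314014 246.05918428  70.9       ]
[[237.9, 268.8], [263.1, 267.3], [238.7, 291.8], [265.1, 290.2], [239.1, 296.1]]
t 7.5 p [455.2 259.5 109.5] yaw 14.66 tilt 0.03 gap 14.3 grip 0.0 F [0.1 0.9 0.9] M [-0.01 -0.05 -0.01] q [ 19.   7. 117.   0.  56.  94.]
```

Request:
step_arm([
  {"hand": 0,"tx": 0,"ty": 0,"tz": -0.3,"twist": 0},
  {"hand": 0,"tx": 0,"ty": 0,"tz": -0.4,"twist": 0},
  {"hand": 0,"tx": -0.54,"ty": 0.06,"tz": 0,"twist": 0},
  {"hand": 0,"tx": -0.54,"ty": 0.06,"tz": 0,"twist": 0},
  {"hand": 0,"tx": 0,"ty": 0,"tz": 0.66,"twist": 0},
  {"hand": 0,"tx": 0,"ty": 0,"tz": 0.66,"twist": 0},
  {"hand": 0,"tx": 0,"ty": 0,"tz": 0.6,"twist": 0},
  {"hand": 0,"tx": 0,"ty": 0,"tz": 0,"twist": 0},
  {"hand": -1,"tx": 0,"ty": 0,"tz": 0,"twist": 0},
  {"hand": -1,"tx": 0,"ty": 0,"tz": 0,"twist": 0},
  {"hand": -1,"tx": 0,"ty": 0,"tz": 0,"twist": 0},
  {"hand": -1,"tx": 0,"ty": 0,"tz": 0,"twist": 0},
], squeeze=60)

```text
clock: 9.0
eef_pos: [425.2, 248.1, 73.8]
tool_rot: [[0.967, 0.253, 0.001], [0.253, -0.967, 0.001], [0.001, -0.0, -1.0]]
ft_force: [-2.0, 0.2, 6.7]
finger_gap: 12.9
grip_force: 59.7
```

Request:
step_arm([
  {"hand": -1,"tx": 0,"ty": 0,"tz": -0.6,"twist": 0},
  {"hand": -1,"tx": 0,"ty": 0,"tz": -0.56,"twist": 0},
  {"hand": -1,"tx": 0,"ty": 0,"tz": 0,"twist": 0},
])

```text
clock: 9.38
eef_pos: [425.5, 248.1, 108.9]
tool_rot: [[0.967, 0.253, 0.003], [0.253, -0.967, 0.001], [0.003, -0.0, -1.0]]
ft_force: [0.2, 0.2, -1.3]
finger_gap: 13.5
grip_force: 58.7
```

```bash
python3 go.py; python3 pitch.py p2 200 300 220 310
```

```text
t 9.38 p [425.5 248.1 108.9] yaw 14.66 tilt 0.18 gap 13.5 grip 58.7 F [ 0.2  0.2 -1.3] M [-0.07  0.11 -0.04] q [ 18.   3. 122.  -0.  55.  94.]
blue px 132 pitch nose-down 69.00000000000001 res nanpitch.py:17: RuntimeWarning: Mean of empty slice.
  k=(t>0); best.append(abs(d[k].mean())+ (99 if k.sum()<len(u)*.5 else 0))
  ret = ret.dtype.type(ret / rcount)
```

```bash
python3 - <<'E'
s=open('pitch.py').read()
a=s.index("    m=sum("); b=s.index("    s=status")
s=s[:a]+'''    L=[m for m in ms if m[v0:v1,u0:u1].sum()>25]; s=status.observe(); uv=proj(c,s["eef_pos"])[0]
    m=sum(L)>0; v,u=np.nonzero(m); k=u<uv[0]-3; u,v=u[k],v[k]
'''+s[b:]
s=s.replace("k=(t>0); best.append(abs(d[k].mean())+ (99 if k.sum()<len(u)*.5 else 0))","best.append(abs(d.mean()) if t.mean()>0 else 999)")
open('pitch.py','w').write(s)
E
python3 pitch.py p3 200 300 220 310
```

```text
blue px 132 pitch nose-down -7.0 res 0.005240115420600578
```

Request:
step_arm([
  {"hand": -0.68,"tx": 0,"ty": 0,"tz": 0,"twist": 0},
  {"hand": -0.68,"tx": 0,"ty": 0,"tz": 0,"twist": 0},
  {"hand": -0.678,"tx": 0,"ty": 0,"tz": 0,"twist": 0},
  {"hand": -0.678,"tx": 0,"ty": 0,"tz": 0,"twist": 0},
], squeeze=20)

```text
clock: 9.98
eef_pos: [424.5, 247.8, 107.5]
tool_rot: [[0.967, 0.253, -0.0], [0.253, -0.967, -0.0], [-0.0, -0.0, -1.0]]
ft_force: [0.2, 0.0, -0.6]
finger_gap: 13.8
grip_force: 14.6
```

```bash
python3 go.py;python3 pitch.py p4 200 300 220 310
```

```text
t 9.97 p [424.5 247.8 107.5] yaw 14.65 tilt 0.02 gap 13.8 grip 14.6 F [ 0.2  0.  -0.6] M [ 0.   -0.01  0.05] q [ 18.   3. 122.   0.  55.  94.]
blue px 102 pitch nose-down 13.000000000000007 res 0.053423661036812224
```

Request:
step_arm([
  {"hand": -0.678,"tx": 0,"ty": 0,"tz": -0.1,"twist": 0},
  {"hand": -0.678,"tx": 0,"ty": 0,"tz": -0.1,"twist": 0},
  {"hand": -0.677,"tx": 0,"ty": 0,"tz": 0,"twist": 0},
  {"hand": -0.677,"tx": 0,"ty": 0,"tz": 0,"twist": 0},
])

```text
clock: 10.52
eef_pos: [424.6, 247.8, 113.7]
tool_rot: [[0.967, 0.253, 0.0], [0.253, -0.967, 0.0], [0.0, -0.0, -1.0]]
ft_force: [-0.0, -0.4, 0.2]
finger_gap: 13.9
grip_force: 12.2
```

Request:
step_arm([
  {"hand": -1,"tx": 0,"ty": 0,"tz": 0,"twist": 0},
  {"hand": -1,"tx": 0,"ty": 0,"tz": 0,"twist": 0},
  {"hand": -1,"tx": 0,"ty": 0,"tz": -0.5,"twist": 0},
  {"hand": -1,"tx": 0,"ty": 0,"tz": -0.8,"twist": 0},
  {"hand": -1,"tx": 0,"ty": 0,"tz": -0.8,"twist": 0},
  {"hand": -1,"tx": 0,"ty": 0,"tz": -0.8,"twist": 0},
  {"hand": -1,"tx": 0,"ty": 0,"tz": 0,"twist": 0.04},
  {"hand": -1,"tx": 0,"ty": 0,"tz": 0,"twist": 0.04},
], squeeze=100)

```text
clock: 11.52
eef_pos: [424.8, 247.9, 201.9]
tool_rot: [[0.992, 0.128, 0.002], [0.128, -0.992, 0.001], [0.002, -0.0, -1.0]]
ft_force: [-1.1, -0.2, -2.0]
finger_gap: 12.4
grip_force: 97.4
```

```bash
cat > bin.py <<'E'
import sys
from h import *
B=np.array([629.6,-27.6]); a=np.radians(7.47); C=np.array([[np.cos(a),-np.sin(a)],[np.sin(a),np.cos(a)]])
def b2w(x,z,y=0): return np.append(B+C@[x,y],z)
def w2b(p): q=C.T@(p[:2]-B); return np.array([q[0],q[1],p[2]])
if __name__=="__main__":
    s=status.observe(); print("bin frame TCP",w2b(s["eef_pos"]).round(1))
    v=list(map(float,sys.argv[1:]))
    for i in range(0,len(v),2): print((s["tool_rot"].T@(b2w(v[i],v[i+1])-s["eef_pos"])/30).round(3))
E
python3 go.py; python3 pitch.py p5 200 300 210 310; python3 bin.py -155 200
```

```text
t 11.53 p [424.8 247.9 201.9] yaw 7.34 tilt 0.1 gap 12.4 grip 97.4 F [-1.1 -0.2 -2. ] M [-0.01  0.05 -0.01] q [ 18.  -4. 118.   0.  66. 101.]
blue px 102 pitch nose-down 19.5 res 0.017420998919804115
bin frame TCP [-167.4  299.8  201.6]
[0.449 9.99  0.05 ]
```

Request:
step_arm([
  {"hand": -1,"tx": 0,"ty": 0.3,"tz": -0.7,"twist": 0},
  {"hand": -1,"tx": 0.05,"ty": 1,"tz": 0,"twist": 0},
  {"hand": -1,"tx": 0.05,"ty": 1,"tz": 0,"twist": 0},
  {"hand": -1,"tx": 0.05,"ty": 1,"tz": 0,"twist": 0},
  {"hand": -1,"tx": 0.05,"ty": 1,"tz": 0,"twist": 0},
  {"hand": -1,"tx": 0.05,"ty": 1,"tz": 0,"twist": 0},
  {"hand": -1,"tx": 0.05,"ty": 1,"tz": 0,"twist": 0},
  {"hand": -1,"tx": 0.05,"ty": 1,"tz": 0,"twist": 0},
  {"hand": -1,"tx": 0.05,"ty": 1,"tz": 0,"twist": 0},
  {"hand": -1,"tx": 0.05,"ty": 1,"tz": 0,"twist": 0},
  {"hand": -1,"tx": 0,"ty": 0.69,"tz": 0,"twist": 0},
  {"hand": -1,"tx": 0,"ty": 0,"tz": 0,"twist": 0},
])

```text
clock: 13.08
eef_pos: [477.0, -48.7, 222.0]
tool_rot: [[0.992, 0.128, 0.0], [0.128, -0.992, -0.0], [0.0, 0.0, -1.0]]
ft_force: [-1.5, 0.7, -2.9]
finger_gap: 12.6
grip_force: 97.8
```

```bash
python3 go.py; python3 bin.py -130 160; python3 see.py b1 285 95 90 130 180 120 95 115 4
```

```text
t 13.07 p [477.  -48.7 222. ] yaw 7.36 tilt 0.03 gap 12.6 grip 97.8 F [-1.5  0.7 -2.9] M [-0.01  0.05 -0.  ] q [-18.  -7. 119.  -0.  69.  65.]
bin frame TCP [-154.1   -1.1  222. ]
[ 0.801 -0.038  2.068]
```

View pics/b1.png

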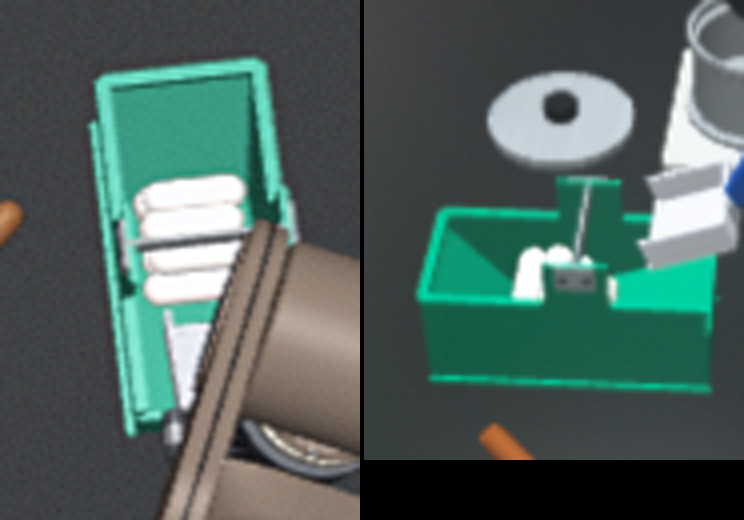

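The side view shows the pan nose-down over the front of the bin, with its lip at about (655,250) in the montage. The top view shows its left front corner at pixel (326,173). I'll check these against the prediction.

```bash
python3 - <<'E'
from handle import *
T=load("b1t");S=load("b1s"); s=status.observe(); R0=s["tool_rot"]; yaw=np.arctan2(R0[1,0],R0[0,0])
for th in(19,22,25):
    R,_=pose([0,0,0,yaw,np.radians(th)]); t=s["eef_pos"]-R@[-86.9,0,69.9]
    P=np.array([(33.5,38,27),(33.5,38,0),(-36,38,27),(33.5,-38,27),(-36,-38,27)])@R.T+t
    print(th,proj(T,P[:3]).round(1).tolist(),((proj(S,P)-[180,120])*4+[364,0]).round(0).tolist())
E
```

```text
19 [[324.2, 171.9], [323.9, 177.8], [328.6, 197.3]] [[634.0, 238.0], [647.0, 264.0], [723.0, 217.0], [642.0, 172.0], [728.0, 152.0]]
22 [[324.3, 174.1], [324.0, 180.4], [328.7, 198.8]] [[640.0, 243.0], [654.0, 269.0], [727.0, 219.0], [648.0, 177.0], [732.0, 153.0]]
25 [[324.4, 176.4], [324.2, 183.1], [328.8, 200.2]] [[646.0, 249.0], [662.0, 274.0], [732.0, 221.0], [654.0, 183.0], [736.0, 155.0]]
```

Request:
step_arm([
  {"hand": -1,"tx": 0.34,"ty": -0.07,"tz": 0.7,"twist": 0},
  {"hand": -1,"tx": 0.34,"ty": -0.07,"tz": 0.7,"twist": 0},
  {"hand": -1,"tx": 0.34,"ty": 0,"tz": 0.6,"twist": 0},
  {"hand": -1,"tx": 0,"ty": 0,"tz": 0.3,"twist": 0},
  {"hand": -1,"tx": 0,"ty": 0,"tz": 0.1,"twist": 0},
  {"hand": -1,"tx": 0,"ty": 0,"tz": 0,"twist": 0},
], squeeze=110)

```text
clock: 13.92
eef_pos: [506.6, -39.3, 149.9]
tool_rot: [[0.992, 0.13, 0.0], [0.13, -0.992, -0.0], [0.0, 0.0, -1.0]]
ft_force: [-0.0, -0.7, -1.6]
finger_gap: 12.5
grip_force: 107.2
```

```bash
python3 go.py; python3 bin.py -40.5 113
```

```text
t 13.93 p [506.6 -39.3 149.9] yaw 7.47 tilt 0.03 gap 12.5 grip 107.2 F [-0.  -0.7 -1.6] M [-0.03  0.1   0.01] q [-16.   2. 118.   0.  60.  67.]
bin frame TCP [-123.5    4.4  149.9]
[2.767 0.146 1.233]
```

Request:
step_arm([
  {"hand": -1,"tx": 0,"ty": 0.05,"tz": 0.18,"twist": 0},
  {"hand": -1,"tx": 0.2,"ty": 0,"tz": 0.073,"twist": 0},
  {"hand": -1,"tx": 0.2,"ty": 0,"tz": 0.073,"twist": 0},
  {"hand": -1,"tx": 0.2,"ty": 0,"tz": 0.073,"twist": 0},
  {"hand": -1,"tx": 0.2,"ty": 0,"tz": 0.073,"twist": 0},
  {"hand": -1,"tx": 0.2,"ty": 0,"tz": 0.073,"twist": 0},
  {"hand": -1,"tx": 0.2,"ty": 0,"tz": 0.073,"twist": 0},
])

```text
clock: 14.8
eef_pos: [543.0, -36.2, 130.7]
tool_rot: [[0.992, 0.13, 0.0], [0.13, -0.992, 0.0], [0.0, -0.0, -1.0]]
ft_force: [-0.0, -0.2, -1.4]
finger_gap: 12.9
grip_force: 107.6
```

```bash
python3 go.py; python3 bin.py -40.5 113
```

```text
t 14.8 p [543.  -36.2 130.7] yaw 7.46 tilt 0.02 gap 12.9 grip 107.6 F [-0.  -0.2 -1.4] M [ 0.06  0.2  -0.02] q [-15.   8. 114.   0.  58.  68.]
bin frame TCP [-87.    2.7 130.7]
[1.549 0.091 0.591]
```

Request:
step_arm([
  {"hand": -1,"tx": 0.15,"ty": 0,"tz": 0.1,"twist": 0},
  {"hand": -1,"tx": 0.2,"ty": 0,"tz": 0.08,"twist": 0},
  {"hand": -1,"tx": 0.2,"ty": 0,"tz": 0.08,"twist": 0},
  {"hand": -1,"tx": 0.2,"ty": 0,"tz": 0.08,"twist": 0},
])

```text
clock: 15.3
eef_pos: [566.0, -33.4, 121.2]
tool_rot: [[0.992, 0.129, 0.002], [0.129, -0.992, -0.0], [0.002, 0.0, -1.0]]
ft_force: [-1.3, -0.2, 3.5]
finger_gap: 12.6
grip_force: 107.8
```

Request:
step_arm([
  {"hand": -1,"tx": 0.2,"ty": 0,"tz": 0.08,"twist": 0},
  {"hand": -1,"tx": 0.2,"ty": 0,"tz": 0.08,"twist": 0},
  {"hand": -1,"tx": 0.2,"ty": 0,"tz": 0.073,"twist": 0},
  {"hand": -1,"tx": 0.2,"ty": 0,"tz": 0.073,"twist": 0},
])

```text
clock: 15.8
eef_pos: [585.7, -30.9, 115.9]
tool_rot: [[0.991, 0.132, -0.015], [0.131, -0.991, -0.001], [-0.015, -0.001, -1.0]]
ft_force: [-35.8, -2.5, 48.0]
finger_gap: 12.9
grip_force: 113.7
```

```bash
python3 go.py; python3 bin.py -40.5 113; python3 see.py b2 285 95 90 130 180 120 95 115 4
```

```text
t 15.8 p [585.7 -30.9 115.9] yaw 7.56 tilt 0.88 gap 12.9 grip 113.7 F [-35.8  -2.5  48. ] M [-0.3   5.03 -0.22] q [-13.  14. 108.  -0.  59.  70.]
bin frame TCP [-44.    2.4 115.9]
[0.118 0.081 0.096]
```

View pics/b2.png

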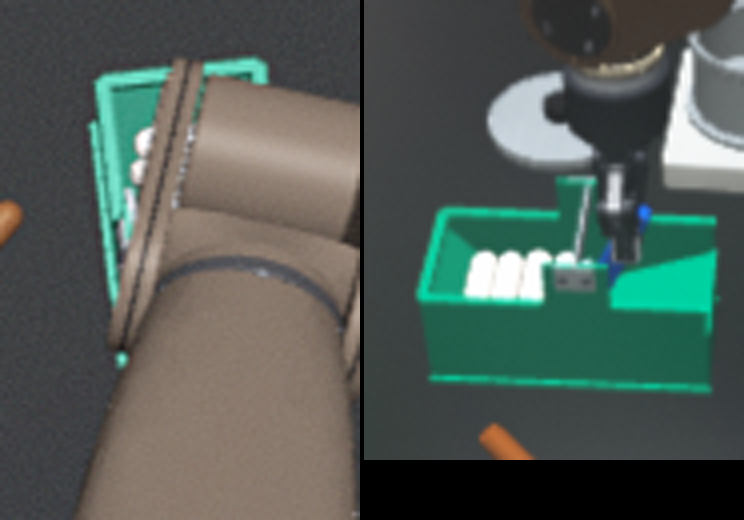

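The heap is on the pan: the side view shows white rods at montage (480-580,275), level with the wall top. The lip is now wedged in the trough. Next I roll the pan lip-up about its rear edge by pressing and drawing back with a lighter grip.

Request:
step_arm([
  {"hand": -1,"tx": 0,"ty": 0,"tz": 0,"twist": 0},
  {"hand": -1,"tx": -0.2,"ty": 0,"tz": 0.07,"twist": 0},
  {"hand": -1,"tx": -0.2,"ty": 0,"tz": 0.09,"twist": 0},
  {"hand": -1,"tx": -0.2,"ty": 0,"tz": 0.11,"twist": 0},
], squeeze=40)

```text
clock: 16.4
eef_pos: [576.4, -33.0, 109.4]
tool_rot: [[0.991, 0.129, 0.015], [0.129, -0.992, -0.002], [0.015, 0.004, -1.0]]
ft_force: [1.8, 1.4, 12.9]
finger_gap: 12.7
grip_force: 109.9
```

```bash
python3 go.py; python3 bin.py; cat > pit2.py <<'E'
# handle pitch from side camera: PCA line of the blue pixels vs. projected axis through TCP
from handle import *
import sys
def run(fn):
    c=snap("side",fn); s=status.observe(); p=s["eef_pos"]; x=s["tool_rot"][:,0]; uv=proj(c,p)[0]
    ms,_=blue(c); pts=np.vstack([np.argwhere(m)[:,::-1] for m in ms]); pts=pts[np.hypot(*(pts-uv).T)<45]
    A=np.radians(np.arange(0,110,.5)); n=len(pts); cost=[]
    for a in A:
        d=np.cos(a)*x-np.array([0,0,np.sin(a)]); q=proj(c,np.array([p-d*33,p+d*72])); w=(q[1]-q[0])/np.hypot(*(q[1]-q[0])); r=pts-q[0]
        e=abs(r[:,0]*w[1]-r[:,1]*w[0]); t=r@w; L=np.hypot(*(q[1]-q[0])); cost.append(np.mean(e+np.clip(-t,0,9)+np.clip(t-L,0,9)))
    i=int(np.argmin(cost)); print("n",n,"nose-down",np.degrees(A[i])-45,"cost",cost[i].round(2))
if __name__=="__main__": run(sys.argv[1])
E
python3 pit2.py q1
```

```text
t 16.4 p [576.4 -33.  109.4] yaw 7.44 tilt 0.87 gap 12.7 grip 109.9 F [ 1.8  1.4 12.9] M [ 0.69 -0.76  0.03] q [-13.  13. 111.   0.  56.  69.]
bin frame TCP [-53.5   1.5 109.4]
n 38 nose-down 12.000000000000007 cost 1.58
```

Request:
step_arm([
  {"hand": -0.69,"tx": 0,"ty": 0,"tz": 0,"twist": 0},
  {"hand": -0.69,"tx": -0.18,"ty": 0,"tz": 0.12,"twist": 0},
  {"hand": -0.69,"tx": -0.18,"ty": 0,"tz": 0.12,"twist": 0},
  {"hand": -0.69,"tx": -0.18,"ty": 0,"tz": 0.12,"twist": 0},
], squeeze=40)

```text
clock: 16.95
eef_pos: [557.6, -35.3, 94.7]
tool_rot: [[0.992, 0.13, 0.008], [0.13, -0.992, -0.002], [0.007, 0.003, -1.0]]
ft_force: [2.7, -0.5, 3.3]
finger_gap: 13.3
grip_force: 45.7
```

```bash
python3 go.py; python3 bin.py;python3 pit2.py q2
```

```text
t 16.95 p [557.6 -35.3  94.7] yaw 7.45 tilt 0.45 gap 13.3 grip 45.7 F [ 2.7 -0.5  3.3] M [-0.   -0.75 -0.11] q [-14.  12. 113.   0.  54.  69.]
bin frame TCP [-72.4   1.7  94.7]
n 74 nose-down -8.5 cost 1.68
```

Request:
step_arm([
  {"hand": -0.69,"tx": -0.15,"ty": 0,"tz": 0.16,"twist": 0},
  {"hand": -0.69,"tx": -0.15,"ty": 0,"tz": 0.16,"twist": 0},
  {"hand": -1,"tx": 0,"ty": 0,"tz": 0,"twist": 0},
  {"hand": -1,"tx": 0,"ty": 0,"tz": 0,"twist": 0},
  {"hand": -1,"tx": 0,"ty": 0,"tz": 0,"twist": 0},
], squeeze=115)

```text
clock: 17.62
eef_pos: [547.3, -36.3, 83.9]
tool_rot: [[0.992, 0.129, 0.004], [0.129, -0.992, -0.001], [0.004, 0.002, -1.0]]
ft_force: [3.3, -1.6, 4.3]
finger_gap: 12.6
grip_force: 111.9
```

```bash
python3 go.py; python3 bin.py;python3 pit2.py q3
```

```text
t 17.62 p [547.3 -36.3  83.9] yaw 7.44 tilt 0.22 gap 12.6 grip 111.9 F [ 3.3 -1.6  4.3] M [-0.29 -0.9  -0.18] q [-14.  12. 115.  -0.  53.  68.]
bin frame TCP [-82.8   2.   83.9]
n 85 nose-down -17.0 cost 1.53
```

Request:
step_arm([
  {"hand": -1,"tx": 0,"ty": 0,"tz": -0.2,"twist": 0},
  {"hand": -1,"tx": 0.05,"ty": 0,"tz": -0.3,"twist": 0},
  {"hand": -1,"tx": 0.1,"ty": 0,"tz": -0.3,"twist": 0},
  {"hand": -1,"tx": 0.1,"ty": 0,"tz": -0.1,"twist": 0},
  {"hand": -1,"tx": 0,"ty": 0,"tz": 0,"twist": 0},
  {"hand": -1,"tx": 0,"ty": 0,"tz": 0,"twist": 0},
])

```text
clock: 18.42
eef_pos: [553.0, -34.8, 109.9]
tool_rot: [[0.992, 0.13, -0.001], [0.13, -0.992, 0.0], [-0.001, -0.0, -1.0]]
ft_force: [0.0, -0.5, -5.9]
finger_gap: 12.5
grip_force: 112.0
```

```bash
cat > pit3.py <<'E'
# fit pitch + along-handle/normal offset of grip: compare blue pixel set with projected handle silhouette
from handle import *
import sys
def fitp(c,p,yaw,gz=69.9):
    uv=proj(c,p)[0]; ms,_=blue(c); pts=np.vstack([np.argwhere(m)[:,::-1] for m in ms]); pts=pts[np.hypot(*(pts-uv).T)<45]
    def cost(v):
        R,_=pose([0,0,0,yaw,v[0]]); t=p-R@[-86.9,0,gz+v[1]]
        h=cv2.convexHull(proj(c,BOX@R.T+t).astype(np.float32))
        d=np.array([max(0,-cv2.pointPolygonTest(h,(float(a),float(b)),True)) for a,b in pts])
        ends=proj(c,np.array([[-36-74.2,0,16+74.2]])@R.T+t)[0]; tip=np.hypot(*(pts-ends).T).min()
        low=proj(c,np.array([[-38,0,18]])@R.T+t)[0]; lo=np.hypot(*(pts-low).T).min()
        return (d**2).mean()+.03*tip**2+0.02*lo**2
    return min(((cost((np.radians(a),z)),a,z) for a in np.arange(-24,30,1.) for z in(-3,0,3))),len(pts)
if __name__=="__main__":
    s=status.observe(); R0=s["tool_rot"]; yaw=np.arctan2(R0[1,0],R0[0,0])
    print(fitp(snap("side",sys.argv[1]),s["eef_pos"],yaw))
E
python3 go.py; python3 bin.py; python3 pit3.py q4; python3 pit2.py q5
python3 - <<'E'
from pit3 import *
print("ref 21.5:",fitp(load("b1s"),np.array([477,-48.7,222]),np.radians(7.36)))
E
```

```text
t 18.43 p [553.  -34.8 109.9] yaw 7.46 tilt 0.04 gap 12.5 grip 112.0 F [ 0.  -0.5 -5.9] M [-0.04  0.46  0.03] q [-14.  11. 113.   0.  56.  68.]
bin frame TCP [-76.9   2.8 109.9]
((np.float64(6.208620488074985), np.float64(-6.0), -3), 85)
n 85 nose-down -16.499999999999996 cost 1.71
ref 21.5: ((np.float64(5.4595206171533235), np.float64(23.0), 3), 83)
```

```bash
python3 - <<'E'
from h import *
c=load("q5"); t=snap("top","q6"); 
a=cv2.resize(c["img"][145:220,185:285,::-1],None,fx=7,fy=7,interpolation=cv2.INTER_CUBIC)
cv2.imwrite("pics/q5c.png",a); print(a.shape)
E
```

```text
(525, 700, 3)
```

View pics/q5c.png

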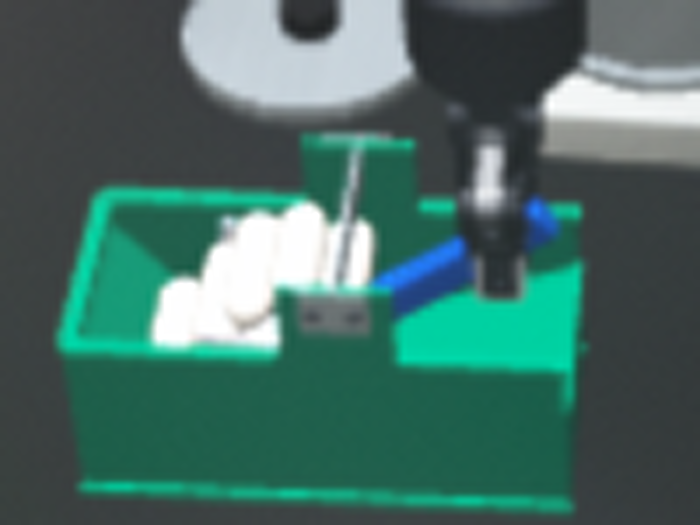

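The view shows a lip-up scoop with a heap: rods at crop (180-370,200-330), one of them by the strip at (360,240). The handle runs from (385,300) to (540,215). I'll turn these into bin coordinates.

```bash
python3 - <<'E'
from bin import *
c=load("q5")
def onplane(px,yb):
    uv=(185+px[0]/7-.43,145+px[1]/7-.43); o=np.array(c["origin"]); r=ray(c,uv)
    n=np.append(C@[0,1],0); p0=b2w(0,0,yb); t=((p0-o)@n)/(r@n); q=w2b(o+r*t); return q
def line(nm,a,b,y):
    A,Bq=onplane(a,y),onplane(b,y); print(nm,A[[0,2]].round(1),Bq[[0,2]].round(1),"ang",np.degrees(np.arctan2(A[2]-Bq[2],Bq[0]-A[0])).round(1))
line("upper edge near",(465,240),(380,288),6); line("lower edge near",(468,277),(397,318),6)
line("upper far edge end",(540,200),(460,240),0)
for nm,px,y in(("strip far",(357,145),-49),("strip near low",(343,285),43),("rod right, far cap",(362,222),-25),("rod right edge mid",(372,255),0),("rod 2 top far",(305,205),-25),("lip rod",(180,285),-25)): print(nm,onplane(px,y).round(1))
E
```

```text
upper edge near [-61.7 116.5] [-23.5  86.9] ang 37.7
lower edge near [-62.4  95. ] [-30.2  69.3] ang 38.6
upper far edge end [-94.  135.3] [-58.9 111.1] ang 34.7
strip far [ -9.6 -49.  122. ]
strip near low [-13.1  43.  121.7]
rod right, far cap [-13.  -25.   97.8]
rod right edge mid [-20.1  -0.  100.7]
rod 2 top far [ 11.8 -25.  106.7]
lip rod [ 72.  -25.   56.6]
```

Request:
step_arm([
  {"hand": -1,"tx": 0.2,"ty": 0,"tz": 0,"twist": 0},
  {"hand": -1,"tx": 0.2,"ty": 0,"tz": 0,"twist": 0},
  {"hand": -1,"tx": 0.2,"ty": 0,"tz": 0,"twist": 0},
  {"hand": -1,"tx": 0,"ty": 0,"tz": -0.25,"twist": 0},
  {"hand": -1,"tx": 0,"ty": 0,"tz": -0.22,"twist": 0},
  {"hand": -1,"tx": 0,"ty": 0,"tz": 0,"twist": 0},
])

```text
clock: 19.32
eef_pos: [570.7, -32.5, 124.4]
tool_rot: [[0.992, 0.13, -0.001], [0.13, -0.992, 0.0], [-0.001, -0.0, -1.0]]
ft_force: [0.5, -0.2, -5.4]
finger_gap: 12.2
grip_force: 112.1
```

```bash
python3 go.py; python3 bin.py; python3 - <<'E'
from handle import *
# blue pixel edge fit: side camera, near-face upper boundary of handle between pan and fingers
from bin import *
c=snap("side","r1"); s=status.observe(); uv=proj(c,s["eef_pos"])[0]; print(uv.round(1))
ms,_=blue(c)
for m in ms:
    v,u=np.nonzero(m)
    if np.hypot(u.mean()-uv[0],v.mean()-uv[1])<40: print(len(u),u.min(),u.max(),[(int(x),int(v[u==x].min()),int(v[u==x].max())) for x in sorted(set(u))])
E
```

```text
t 19.32 p [570.7 -32.5 124.4] yaw 7.46 tilt 0.03 gap 12.2 grip 112.1 F [ 0.5 -0.2 -5.4] M [-0.07  0.47  0.02] q [-13.  11. 110.  -0.  58.  69.]
bin frame TCP [-59.    2.8 124.4]
[250.1 176.2]
31 253 258 [(253, 170, 171), (254, 169, 176), (255, 169, 175), (256, 169, 175), (257, 170, 174), (258, 172, 173)]
78 235 246 [(235, 180, 184), (236, 179, 184), (237, 178, 184), (238, 178, 184), (239, 177, 184), (240, 177, 183), (241, 176, 183), (242, 176, 182), (243, 175, 182), (244, 175, 181), (245, 176, 181), (246, 179, 180)]
```

Request:
step_arm([
  {"hand": -1,"tx": -0.08,"ty": 0,"tz": -0.06,"twist": 0},
  {"hand": -1,"tx": -0.08,"ty": 0,"tz": -0.06,"twist": 0},
  {"hand": -1,"tx": -0.08,"ty": 0,"tz": -0.06,"twist": 0},
  {"hand": -1,"tx": 0,"ty": 0,"tz": 0,"twist": 0},
])

```text
clock: 19.88
eef_pos: [563.7, -33.5, 129.7]
tool_rot: [[0.992, 0.13, -0.0], [0.13, -0.992, -0.0], [-0.0, 0.0, -1.0]]
ft_force: [-0.4, -0.6, -5.4]
finger_gap: 12.7
grip_force: 112.2
```

Request:
step_arm([
  {"hand": -1,"tx": -0.08,"ty": 0,"tz": -0.06,"twist": 0},
  {"hand": -1,"tx": -0.08,"ty": 0,"tz": -0.06,"twist": 0},
  {"hand": -1,"tx": 0,"ty": 0,"tz": 0,"twist": 0},
])

```text
clock: 20.25
eef_pos: [559.0, -34.1, 133.3]
tool_rot: [[0.992, 0.13, -0.0], [0.13, -0.992, -0.0], [-0.0, 0.0, -1.0]]
ft_force: [-0.5, 0.5, -6.0]
finger_gap: 12.7
grip_force: 112.2
```

```bash
python3 go.py; python3 bin.py; python3 - <<'E'
from h import *
T=snap("top","r2t");S=snap("side","r2s")
a=cv2.resize(S["img"][145:205,190:280,::-1],None,fx=8,fy=8,interpolation=cv2.INTER_CUBIC)
cv2.imwrite("pics/r2.png",a)
# top: is the pan visible? print count of white/grey pixels over the bin
print(proj(T,[[640,10,100],[640,-60,100],[620,-30,105]]).round())
E
```

```text
t 20.25 p [559.  -34.1 133.3] yaw 7.46 tilt 0.01 gap 12.7 grip 112.2 F [-0.5  0.5 -6. ] M [-0.04  0.54  0.04] q [-14.   9. 112.  -0.  59.  69.]
bin frame TCP [-70.9   2.7 133.3]
[[320. 149.]
 [348. 149.]
 [337. 156.]]
```

Request:
step_arm([
  {"hand": -1,"tx": -0.06,"ty": 0,"tz": -0.08,"twist": 0},
  {"hand": -1,"tx": 0,"ty": 0,"tz": 0,"twist": 0},
  {"hand": -1,"tx": 0,"ty": 0,"tz": 0,"twist": 0},
])

```text
clock: 20.72
eef_pos: [556.9, -34.3, 135.3]
tool_rot: [[0.992, 0.13, -0.002], [0.13, -0.992, 0.0], [-0.002, -0.0, -1.0]]
ft_force: [-1.8, 0.2, -6.7]
finger_gap: 12.2
grip_force: 112.2
```

Request:
step_arm([
  {"hand": -1,"tx": 0,"ty": 0,"tz": -0.07,"twist": 0},
  {"hand": -1,"tx": 0,"ty": 0,"tz": 0,"twist": 0},
  {"hand": -1,"tx": 0,"ty": 0,"tz": 0,"twist": 0},
])

```text
clock: 21.1
eef_pos: [556.6, -34.2, 137.1]
tool_rot: [[0.992, 0.13, -0.002], [0.13, -0.992, 0.0], [-0.002, -0.001, -1.0]]
ft_force: [-2.8, 0.5, -9.0]
finger_gap: 12.8
grip_force: 112.2
```

```bash
python3 go.py; python3 bin.py
```

```text
t 21.1 p [556.6 -34.2 137.1] yaw 7.47 tilt 0.14 gap 12.8 grip 112.2 F [-2.8  0.5 -9. ] M [-0.07  1.11  0.05] q [-14.   9. 112.  -0.  59.  69.]
bin frame TCP [-73.2   3.  137.1]
```

Request:
step_arm([
  {"hand": -1,"tx": 0,"ty": 0,"tz": 0.13,"twist": 0},
  {"hand": -1,"tx": -0.1,"ty": 0,"tz": 0.02,"twist": 0},
  {"hand": -1,"tx": -0.1,"ty": 0,"tz": 0.02,"twist": 0},
  {"hand": -1,"tx": 0,"ty": 0,"tz": 0,"twist": 0},
])

```text
clock: 21.6
eef_pos: [551.7, -35.3, 133.1]
tool_rot: [[0.992, 0.13, 0.001], [0.13, -0.992, -0.0], [0.001, 0.0, -1.0]]
ft_force: [0.3, 0.3, -5.0]
finger_gap: 12.6
grip_force: 112.4
```

```bash
python3 go.py; python3 bin.py; python3 see.py r3 285 95 90 120 190 140 95 75 4
```

```text
t 21.6 p [551.7 -35.3 133.1] yaw 7.44 tilt 0.08 gap 12.6 grip 112.4 F [ 0.3  0.3 -5. ] M [-0.09  0.43 -0.05] q [-14.   8. 113.   0.  59.  68.]
bin frame TCP [-78.2   2.5 133.1]
```

Request:
step_arm([
  {"hand": -1,"tx": -0.1,"ty": 0,"tz": 0.02,"twist": 0},
  {"hand": -1,"tx": -0.1,"ty": 0,"tz": 0.02,"twist": 0},
  {"hand": -1,"tx": -0.1,"ty": 0,"tz": 0.02,"twist": 0},
  {"hand": -1,"tx": -0.1,"ty": 0,"tz": 0.02,"twist": 0},
])

```text
clock: 22.2
eef_pos: [539.6, -36.7, 130.4]
tool_rot: [[0.992, 0.13, 0.001], [0.13, -0.992, -0.0], [0.001, 0.0, -1.0]]
ft_force: [1.4, -0.1, -4.7]
finger_gap: 12.5
grip_force: 112.6
```

```bash
python3 go.py; python3 bin.py
```

```text
t 22.2 p [539.6 -36.7 130.4] yaw 7.45 tilt 0.05 gap 12.5 grip 112.6 F [ 1.4 -0.1 -4.7] M [-0.02  0.22 -0.  ] q [-15.   7. 115.   0.  58.  68.]
bin frame TCP [-90.4   2.6 130.4]
```

Request:
step_arm([
  {"hand": -1,"tx": -0.1,"ty": 0,"tz": 0.018,"twist": 0},
  {"hand": -1,"tx": -0.1,"ty": 0,"tz": 0.018,"twist": 0},
  {"hand": -1,"tx": -0.1,"ty": 0,"tz": 0.018,"twist": 0},
  {"hand": -1,"tx": -0.1,"ty": 0,"tz": 0.018,"twist": 0},
  {"hand": -1,"tx": -0.1,"ty": 0,"tz": 0.018,"twist": 0},
  {"hand": -1,"tx": -0.1,"ty": 0,"tz": 0.018,"twist": 0},
])

```text
clock: 22.95
eef_pos: [521.6, -39.1, 127.1]
tool_rot: [[0.992, 0.13, 0.0], [0.13, -0.992, -0.0], [0.0, 0.0, -1.0]]
ft_force: [0.5, 0.2, -6.3]
finger_gap: 12.3
grip_force: 114.0
```

```bash
python3 go.py; python3 bin.py
```

```text
t 22.95 p [521.6 -39.1 127.1] yaw 7.46 tilt 0.01 gap 12.3 grip 114.0 F [ 0.5  0.2 -6.3] M [-0.15  0.73 -0.01] q [-15.   5. 117.   0.  58.  67.]
bin frame TCP [-108.6    2.7  127.1]
```

Request:
step_arm([
  {"hand": -1,"tx": -0.1,"ty": 0,"tz": 0.018,"twist": 0},
  {"hand": -1,"tx": -0.1,"ty": 0,"tz": 0.018,"twist": 0},
  {"hand": -1,"tx": -0.1,"ty": 0,"tz": 0.018,"twist": 0},
  {"hand": -1,"tx": -0.1,"ty": 0,"tz": 0.018,"twist": 0},
  {"hand": -1,"tx": -0.1,"ty": 0,"tz": 0.018,"twist": 0},
  {"hand": -1,"tx": -0.1,"ty": 0,"tz": 0.018,"twist": 0},
  {"hand": -1,"tx": 0,"ty": 0,"tz": 0,"twist": 0},
])

```text
clock: 23.82
eef_pos: [503.6, -41.3, 123.6]
tool_rot: [[0.992, 0.13, -0.0], [0.13, -0.992, 0.0], [-0.0, -0.0, -1.0]]
ft_force: [-0.6, 1.0, -3.8]
finger_gap: 12.3
grip_force: 115.4
```

```bash
python3 go.py; python3 bin.py
```

```text
t 23.82 p [503.6 -41.3 123.6] yaw 7.45 tilt 0.02 gap 12.3 grip 115.4 F [-0.6  1.  -3.8] M [-0.04  0.28 -0.01] q [-16.   3. 120.   0.  57.  66.]
bin frame TCP [-126.8    2.8  123.6]
```

Request:
step_arm([
  {"hand": -1,"tx": -0.1,"ty": 0,"tz": 0.018,"twist": 0},
  {"hand": -1,"tx": -0.1,"ty": 0,"tz": 0.018,"twist": 0},
  {"hand": -1,"tx": -0.1,"ty": 0,"tz": 0.018,"twist": 0},
  {"hand": -1,"tx": -0.1,"ty": 0,"tz": 0.018,"twist": 0},
  {"hand": -1,"tx": -0.1,"ty": 0,"tz": 0.01,"twist": 0},
  {"hand": -1,"tx": -0.1,"ty": 0,"tz": 0,"twist": 0},
  {"hand": -1,"tx": -0.1,"ty": 0,"tz": 0,"twist": 0},
  {"hand": -1,"tx": -0.1,"ty": 0,"tz": 0,"twist": 0},
  {"hand": -1,"tx": 0,"ty": 0,"tz": 0,"twist": 0},
])

```text
clock: 24.95
eef_pos: [479.8, -44.5, 121.2]
tool_rot: [[0.992, 0.13, -0.0], [0.13, -0.992, 0.0], [-0.0, -0.0, -1.0]]
ft_force: [0.1, -0.4, -3.7]
finger_gap: 12.4
grip_force: 115.4
```

```bash
python3 go.py; python3 bin.py; python3 see.py r4 285 95 90 130 180 120 95 115 4
```

```text
t 24.95 p [479.8 -44.5 121.2] yaw 7.45 tilt 0.01 gap 12.4 grip 115.4 F [ 0.1 -0.4 -3.7] M [-0.12  0.33  0.03] q [-17.   1. 123.  -0.  57.  65.]
bin frame TCP [-150.7    2.7  121.2]
```

View pics/r4.png

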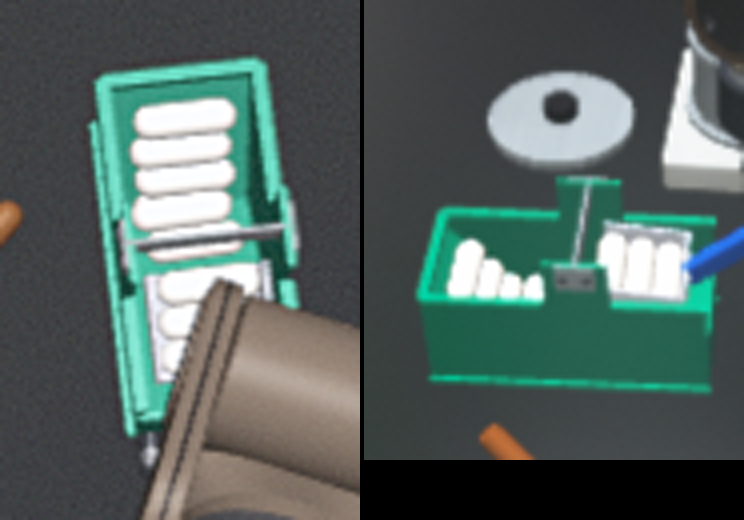

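Three cylinders lie level in the pan: the side view shows them at montage (610-670,265), and the top view shows five rods in the bin plus one hidden beneath. Next I lift and carry the scoop to the jar.

Request:
step_arm([
  {"hand": -1,"tx": 0,"ty": 0,"tz": -0.3,"twist": 0},
  {"hand": -1,"tx": 0,"ty": 0,"tz": -0.7,"twist": 0},
  {"hand": -1,"tx": 0,"ty": 0,"tz": -0.9,"twist": 0},
  {"hand": -1,"tx": 0,"ty": 0,"tz": -0.9,"twist": 0},
  {"hand": -1,"tx": 0,"ty": 0,"tz": -0.9,"twist": 0},
  {"hand": -1,"tx": 0,"ty": 0,"tz": -0.7,"twist": 0},
  {"hand": -1,"tx": 0,"ty": 0,"tz": -0.3,"twist": 0},
])

```text
clock: 25.92
eef_pos: [480.8, -44.7, 264.5]
tool_rot: [[0.992, 0.13, 0.003], [0.13, -0.992, -0.001], [0.003, 0.001, -1.0]]
ft_force: [-0.7, -0.2, -2.6]
finger_gap: 12.9
grip_force: 115.4
```

Request:
step_arm([
  {"hand": -1,"tx": -0.1,"ty": 0.4,"tz": 0,"twist": 0},
  {"hand": -1,"tx": -0.18,"ty": 0.75,"tz": 0,"twist": 0},
  {"hand": -1,"tx": -0.18,"ty": 0.8,"tz": 0,"twist": 0},
  {"hand": -1,"tx": -0.2,"ty": 0.85,"tz": 0,"twist": 0},
  {"hand": -1,"tx": -0.2,"ty": 0.85,"tz": 0,"twist": 0},
  {"hand": -1,"tx": -0.2,"ty": 0.85,"tz": 0,"twist": 0},
  {"hand": -1,"tx": -0.2,"ty": 0.85,"tz": 0,"twist": 0},
  {"hand": -1,"tx": -0.2,"ty": 0.85,"tz": 0,"twist": 0},
  {"hand": -1,"tx": -0.2,"ty": 0.8,"tz": 0,"twist": 0},
  {"hand": -1,"tx": -0.2,"ty": 0.75,"tz": 0,"twist": 0},
  {"hand": -1,"tx": -0.2,"ty": 0.6,"tz": 0,"twist": 0},
  {"hand": -1,"tx": 0,"ty": 0.25,"tz": 0,"twist": 0},
])

```text
clock: 27.42
eef_pos: [451.8, -309.5, 261.8]
tool_rot: [[0.992, 0.128, -0.001], [0.128, -0.992, 0.0], [-0.001, -0.001, -1.0]]
ft_force: [-0.5, -0.3, -3.5]
finger_gap: 12.3
grip_force: 115.5
```

```bash
python3 go.py 452.1 -308.4 262; python3 - <<'E'
from handle import *
T=snap("top","j1t");S=snap("side","j1s"); s=status.observe()
uv=proj(S,s["eef_pos"])[0]; ms,_=blue(S)
for m in ms:
    v,u=np.nonzero(m)
    if np.hypot(u.mean()-uv[0],v.mean()-uv[1])<45: print(len(u),[(int(x),int(v[u==x].min()),int(v[u==x].max())) for x in sorted(set(u))][::3])
E
```

```text
t 27.43 p [ 451.8 -309.5  261.8] yaw 7.38 tilt 0.04 gap 12.3 grip 115.5 F [-0.5 -0.3 -3.5] M [-0.06  0.31 -0.04] q [-45.  -0. 108.  -0.  73.  38.]
units [ 0.015 -0.034 -0.005]
108 [(284, 101, 102), (287, 98, 105), (290, 96, 103), (293, 94, 101), (296, 92, 99), (299, 91, 95)]
```

Request:
step_arm([
  {"hand": -0.7,"tx": 0,"ty": 0,"tz": 0,"twist": 0},
  {"hand": -0.69,"tx": 0,"ty": 0,"tz": 0,"twist": 0},
  {"hand": -0.688,"tx": 0,"ty": 0,"tz": 0,"twist": 0},
  {"hand": -0.686,"tx": 0,"ty": 0,"tz": 0,"twist": 0},
  {"hand": -0.684,"tx": 0,"ty": 0,"tz": 0,"twist": 0},
  {"hand": -0.684,"tx": 0,"ty": 0,"tz": 0,"twist": 0},
])

```text
clock: 28.28
eef_pos: [452.2, -308.3, 262.3]
tool_rot: [[0.992, 0.13, -0.0], [0.13, -0.992, -0.0], [-0.0, 0.0, -1.0]]
ft_force: [2.5, -0.7, -3.2]
finger_gap: 13.4
grip_force: 30.7
```

```bash
cat > hb.py <<'E'
from handle import *
import sys
S=snap("side",sys.argv[1]); s=status.observe(); R0=s["tool_rot"]; yaw=np.arctan2(R0[1,0],R0[0,0]); p=s["eef_pos"]
print("F",s["ft_force"].round(1),"M",s["torque"].round(2),"grip",round(s["grip_force"],1),"gap",round(s["finger_gap"],2),"t",round(s["clock"],2))
uv=proj(S,p)[0]; ms,_=blue(S); pts=np.vstack([np.argwhere(m)[:,::-1] for m in ms]).astype(float); pts=pts[np.hypot(*(pts-uv).T)<45]
low=pts[(pts[:,0]<uv[0]-1)]; low=low if len(low)>8 else pts
vx,vy,x0,y0=cv2.fitLine(low.astype(np.float32),cv2.DIST_L2,0,.01,.01).ravel()
def tr(a):
    R,_=pose([0,0,0,yaw,np.radians(a)]); t=p-R@[-86.9,0,69.9]; q=proj(S,np.array([[-80,0,60],[-40,0,20.]])@R.T+t); d=q[1]-q[0]; return np.arctan2(d[1],d[0])
obs=np.arctan2(vy,vx); A=np.arange(-25,90,.5); e=[abs((tr(a)-obs+np.pi/2)%np.pi-np.pi/2) for a in A]
print("n",len(low),"pitch by slope",A[int(np.argmin(e))],"tcp px",uv.round(1),"blue u",low[:,0].min(),low[:,0].max(),"v",low[:,1].min(),low[:,1].max())
E
python3 hb.py k1; python3 - <<'E'
E
```

```text
F [ 0.1  0.7 -2.1] M [ 0.03  0.05 -0.  ] grip 31.1 gap 13.63 t 28.32
n 57 pitch by slope 42.5 tcp px [302.8  92.8] blue u 296.0 301.0 v 99.0 113.0
```

Request:
step_arm([
  {"hand": -0.682,"tx": 0,"ty": 0,"tz": 0,"twist": 0},
  {"hand": -0.681,"tx": 0,"ty": 0,"tz": 0,"twist": 0},
  {"hand": -0.681,"tx": 0,"ty": 0,"tz": 0,"twist": 0},
])

```text
clock: 28.7
eef_pos: [452.3, -308.4, 262.5]
tool_rot: [[0.992, 0.13, 0.0], [0.13, -0.992, -0.0], [0.0, 0.0, -1.0]]
ft_force: [0.2, 0.3, -2.5]
finger_gap: 13.6
grip_force: 23.1
```

```bash
python3 hb.py k2; python3 - <<'E'
from h import *
T=snap("top","k2t"); S=load("k2"); T0=load("top0"); S0=load("side0")
for nm,c,z in(("top",T,T0),("side",S,S0)):
    r=[]
    for P in([523.5,-301,120],[523.5,-301,60]): r.append(proj(c,P)[0].round(0).tolist())
    g=c["img"].astype(int).min(2); g0=z["img"].astype(int).min(2)
    u,v=map(int,np.mean(r,0)); w=28
    a=(g[v-w:v+w,u-w:u+w]>225); b=(g0[v-w:v+w,u-w:u+w]>225); print(nm,r,"bright now",a.sum(),"before",b.sum())
    # compact map
    m=a[::3,::2]; print("\n".join("".join("#" if x else "." for x in row) for row in m))
E
```

```text
F [-0.   0.2 -2.1] M [-0.02  0.1   0.02] grip 23.1 gap 13.87 t 28.75
n 55 pitch by slope 41.0 tcp px [302.8  92.8] blue u 296.0 301.0 v 99.0 112.0
top [[450.0, 195.0], [441.0, 199.0]] bright now 660 before 53
............................
............................
...............#####........
#...........########........
.........#########..........
.........#####..............
........#...................
............................
............................
..............#############.
.........##...##############
........####...#############
.........###....############
................##########..
.................####.......
............................
............................
.........................#..
............................
side [[280.0, 128.0], [280.0, 142.0]] bright now 522 before 416
............................
............................
.....................#......
..................#####.....
...............#####...#....
...............##...........
............................
............................
.......##...................
....#...##..................
....#..........#.......###..
....#..................##...
...##..................##...
...#....................#...
...##..................##...
...###.................##...
..######.............####...
..##########....#########...
.........###################
```

```bash
python3 - <<'E'
from h import *
T=load("k2t"); g=T["img"].astype(int)
R=T["img"][160:232:2,412:492].astype(int).min(2)
ch=" .:-=+*#%@"
for i,r in enumerate(R): print(160+2*i,"".join(ch[min(9,x//26)] for x in r))
E
```

```text
160 ::::::::::::::::::::::::::::::::::::::::::::::::::::::::::::::::::::::::::::::::
162 ::::::::::::::::::::::::::::::::::::::::::::::::::::::::::::::::::::::::::::::::
164 ::::::::::::::::::::::::::::::::::::::::::::::::::::::::::::::::::::::::::::::::
166 :::::::::::::::::::::::::::::::::::-==++*****#+==--:::----::::::::::::::::::::::
168 ::::::::::.:.:.....:::::---====+####*++==-====-=+*####%%%%%*-:::::::::::::::::::
170 ---==++*###%@@@@@@%%%%%%%%%**#*++#########**#####+=--=**##%*=:::::::::::::::::::
172 %%%%%%%%%%%%%%%%%%%%%%%%%#***###=--::::=++=-::---=*##*+--=*#*=::::::::::::::::::
174 %%%%%%%%%%%%%%%%%%%%%#*+##**=-::::-+*@@@@@@@%=::--::-=*#*+--+**+-:::::::::::::::
176 %%%%%%%%%%%%%%%%%###****++=++###%@@@@@@@@@@@@#-------::-+##*=-+**=::::::::::::::
178 %%%%%%%%%%%%%%###*+-+#**##*#%@@@@@@@@@@@@@@@@+----------:-=*#*=-+#*=::::::::::::
180 %%%%%%%%%%%%#***--=*#*#%@@@@@@@@@@@@@@@@@@%##*+-----------:-+##+-=**=:::::::::::
182 %%%%%%%%%%*##*=--=*###@@@@@@@@@@@@@@@%##+**#####*-----------:-*#+-=**=::::::::::
184 %%%%%%%%%*#*+----+####%@@@@@@@@@%%#***#*##*****###+-:----------*#+-=**=:::::
[... 1259 characters left out ...]
#*+++++++++++-......
216 #%%%%%%%%%%%%#+*##*=--------:--=+#+==#%%%%%%%%++****=.  :=+#%%*+++====-:........
218 #%%%%%%%%%%%%%%#++*##*+=--::-------=*%%%%%%%%%+******#%#=::-+=-:=#+-::..........
220 *%%%%%%%%%%%%%%%%%#*+*####*+==------=+++++****#%%%%%%%%%*-.:==-:-**=:...........
222 *#%%%%%%%%%%%%%%%%%%%%#*+**###############%%%%%%%%%%%%%%%*==--:::-:............:
224 +#%%%%%%%%%%%%%%%%%%%%%%%%%%%%%%%%%%%%%%%%%%%%%%%%%%%%%%%%%%%%%%%%#-........::--
226 +#%%%%%%%%%%%%%%%%%%%%%%%%%%%%%%%%%%%%%%%%%%%%%%%%%%%%%%%%%%%%%%%%#=....::::::::
228 =#%%%%%%%%%%%%%%%%%%%%%%%%%%%%%%%%%%%%%%%%%########*****++++++#%%%#+:.....::::..
230 =#%%%%%%%%%#%######*****++++++=========-----------------------+%%%%*::..... ..::
```

The map shows the pan is empty, with rods in the jar at pixels (445,178) and (437,203); the rest of the jar is hidden by the pan. I'll grip firmly, lift away, then check the jar.

Request:
step_arm([
  {"hand": -1,"tx": 0,"ty": 0,"tz": 0,"twist": 0},
  {"hand": -1,"tx": 0,"ty": 0,"tz": -0.4,"twist": 0},
  {"hand": -1,"tx": 0,"ty": 0,"tz": -0.8,"twist": 0},
  {"hand": -1,"tx": 0.2,"ty": -0.7,"tz": -0.2,"twist": 0},
  {"hand": -1,"tx": 0.24,"ty": -1,"tz": 0,"twist": 0},
  {"hand": -1,"tx": 0.24,"ty": -1,"tz": 0,"twist": 0},
  {"hand": -1,"tx": 0.24,"ty": -1,"tz": 0,"twist": 0},
  {"hand": -1,"tx": 0.24,"ty": -1,"tz": 0,"twist": 0},
  {"hand": -1,"tx": 0.24,"ty": -1,"tz": 0,"twist": 0},
  {"hand": -1,"tx": 0.24,"ty": -1,"tz": 0,"twist": 0},
], squeeze=60)

```text
clock: 30.05
eef_pos: [474.5, -100.3, 304.2]
tool_rot: [[0.991, 0.13, -0.0], [0.13, -0.991, 0.001], [0.0, -0.001, -1.0]]
ft_force: [0.4, 0.2, -2.1]
finger_gap: 13.4
grip_force: 59.2
```

```bash
python3 hb.py k3; python3 go.py 518.6 273.4 142; python3 - <<'E'
from h import *
T=snap("top","k3t")
R=T["img"][164:226:2,412:492].astype(int).min(2)
ch=" .:-=+*#%@"
for i,r in enumerate(R): print(164+2*i,"".join(ch[min(9,x//26)] for x in r))
E
```

```text
F [-0.   2.1 -2.1] M [0.37 0.06 0.06] grip 59.3 gap 13.05 t 30.1
n 69 pitch by slope 39.0 tcp px [286.4 117.2] blue u 279.0 285.0 v 123.0 138.0
t 30.1 p [474.6 -97.2 304.2] yaw 7.62 tilt 0.26 gap 13.0 grip 59.3 F [-0.   2.1 -2.1] M [0.37 0.06 0.06] q [-24. -11. 113.   0.  78.  59.]
units [  3.089 -12.026   5.46 ]
164 ++++++++++++=++================================-=-:..:--=-::--::::::::::::::::::
166 +++++++++++++++++++===============================:..:-===::----::::::::::::::::
168 ++++++++++++++++++++++++==========================:..-====-:-==-::::::::::::::::
170 +++++++++++++++++++++++++++======================-..:-====::-==-::::::::::::::::
172 ==++++++++++++++++++++++++++++++=================:..-====-:-===-::::::::::::::::
174 =======++++++++++++++++++++++++++++++===========-..:=====::=====-:::::::::::::::
176 ============+++++++++++++++++++++++++++++=======:..-====-:-===+**=::::::::::::::
178 ==================++++++++++++++++++++++++++++=:..-=====:-====--+#*=::::::::::::
180 ======================++++++++++++++++++++++++-..:=====-:====+*+-+**=:::::::::::
182 -=-=============
[... 1149 characters left out ...]
=*#+=*#+-:::::::::::
210 %%%%%%%%#**#*+------:..................-=====::=====-------*#+=+#*=:::::::::::::
212 #%%%%%%%%#++##*=----:..........:......:=====:.=====-----+**++**##+::::::::::::::
214 #%%%%%%%%%%#**##*=-:.................:=+====:-====---+*#*++***%%%*::::::::::::::
216 #%%%%%%%%%%%%#+*##+:.................-=====::====+*#++****#%%%%%%*-:::::::::::::
218 +##%%%%%%%%%%%%#+=-.................:===+=::=====**#*#%%%%%%%%%%%#=:::::::::::::
220 ====+*#%%%%%%%%%%*:................:======:-====#%%%%%%%%%%%%%%%%#+:::::::::::::
222 ========+*#%%%%%#:.................-===+=::====+%%%%%%%%%%%%%%%%%%*:::::::::::::
224 =============+**=.................-=====::====+%%%%%%%%%%%%%%%%%%%*-::::::::::::
```

Request:
step_arm([
  {"hand": -1,"tx": 0.26,"ty": -1,"tz": 0,"twist": 0},
  {"hand": -1,"tx": 0.26,"ty": -1,"tz": 0,"twist": 0},
  {"hand": -1,"tx": 0.26,"ty": -1,"tz": 0,"twist": 0},
  {"hand": -1,"tx": 0.26,"ty": -1,"tz": 0,"twist": 0},
  {"hand": -1,"tx": 0.26,"ty": -1,"tz": 0,"twist": 0},
  {"hand": -1,"tx": 0.26,"ty": -1,"tz": 0,"twist": 0},
  {"hand": -1,"tx": 0.26,"ty": -1,"tz": 0.3,"twist": 0},
  {"hand": -1,"tx": 0.26,"ty": -1,"tz": 0.6,"twist": 0},
  {"hand": -1,"tx": 0.26,"ty": -1,"tz": 0.8,"twist": 0},
  {"hand": -1,"tx": 0.26,"ty": -1,"tz": 0.8,"twist": 0},
  {"hand": -1,"tx": 0.26,"ty": -1,"tz": 0.8,"twist": 0},
  {"hand": -1,"tx": 0.2,"ty": -0.9,"tz": 0.8,"twist": 0},
])

```text
clock: 31.65
eef_pos: [519.4, 264.4, 180.5]
tool_rot: [[0.992, 0.13, -0.0], [0.13, -0.992, 0.0], [-0.0, -0.0, -1.0]]
ft_force: [0.5, 0.1, -1.4]
finger_gap: 13.8
grip_force: 59.4
```

```bash
python3 hb.py k4; python3 go.py 518.6 273.4 142; python3 - <<'E'
from h import *
T=snap("top","k4t")
R=T["img"][164:226:2,412:492].astype(int).min(2)
ch=" .:-=+*#%@"
for i,r in enumerate(R): print(164+2*i,"".join(ch[min(9,x//26)] for x in r))
E
```

```text
F [-2.   1.1 -4.3] M [ 0.18 -0.02 -0.02] grip 59.5 gap 13.1 t 31.7
n 51 pitch by slope 34.0 tcp px [245.4 241.4] blue u 238.0 244.0 v 249.0 259.0
t 31.7 p [517.4 266.4 176.5] yaw 7.53 tilt 0.33 gap 13.1 grip 59.5 F [-2.   1.1 -4.3] M [ 0.18 -0.02 -0.02] q [ 17.   9. 107.   0.  64. 100.]
units [ 0.077 -0.225  1.152]
164 ::::::::::::::::::::::::::::::::::::::::::::::::::::::::::::::::::::::::::::::::
166 :::::::::::::::::::::::::::::::::::-==++*****#+==--:::----::::::::::::::::::::::
168 :::::::::::.:.::...:::::---====+####*++=--====-=**####%%%%%*-:::::::::::::::::::
170 ---==++*###%@@@@@%%%@%%%%%%**#*++#########*######+=--=**##%*=:::::::::::::::::::
172 %%%%%%%%%%%%%%%%%%%%%%%%%#***###+--:::-=++=-::---=*##*+=-=*#*=::::::::::::::::::
174 %%%%%%%%%%%%%%%%%%%%%#**##**=-::::-+*%@@@@@@%=:---:--=*##+--+**+-:::::::::::::::
176 %%%%%%%%%%%%%%%%%###**#*++++*###%@@@@@@@@@@@@#-:------:-+##*=-+**=::::::::::::::
178 %%%%%%%%%%%%%%###*+=+#**##*%@@@@@@@@@@@@@@@@@+-:--------:-=*#*=-+#*=::::::::::::
180 %%%%%%%%%%%%#***--=*###%@@@@@@@@@@@@@@@@@@%##*+-----------:-+##+-=**=:::::::::::
182 %%%%%%%%%%*##*
[... 1151 characters left out ...]
=*#+=*#+-:::::::::::
210 %%%%%%%%#**#*+---------=*##################*###***#*=------**+=*#*=:::::::::::::
212 #%%%%%%%%#++##*=---------=*########*******#*######+-----+**++**##+::::::::::::::
214 #%%%%%%%%%%#**##*=-:--------+*#################*=-:-=+*#*++***#%%*::::::::::::::
216 #%%%%%%%%%%%%#+*##*=-----------=+#####*******++*####++****#%%%%%%*-:::::::::::::
218 #%%%%%%%%%%%%%%#++###*+=-:---------==+*####*###******#%%%%%%%%%%%#=:::::::::::::
220 *%%%%%%%%%%%%%%%%%#*+*####*+==--------==++****#%%%%%%%%%%%%%%%%%%#+:::::::::::::
222 *%%%%%%%%%%%%%%%%%%%%%#*+**###############%%%%%%%%%%%%%%%%%%%%%%%%*:::::::::::::
224 +#%%%%%%%%%%%%%%%%%%%%%%%%%%%%%%%%%%%%%%%%%%%%%%%%%%%%%%%%%%%%%%%%#-::::::::::::
```

```bash
python3 - <<'E'
from h import *
T=load("k4t");T0=load("top0")
for uv in((445,179),(444,202),(432,187)): print(uv,onz(T,uv,61).round(0))
R=T["img"][118:180:2,306:366].astype(int).min(2); ch=" .:-=+*#%@"
for i,r in enumerate(R): print(118+2*i,"".join(ch[min(9,x//26)] for x in r))
d=((T["img"].astype(int).min(2)>190)&(T0["img"].astype(int).min(2)<150)).astype(np.uint8)
n,l,s,c=cv2.connectedComponentsWithStats(d)
for i in range(1,n):
    if s[i,4]>6: print(s[i],c[i].round())
S=snap("side","k4s"); R=S["img"][112:162:1,254:304].astype(int).min(2)[::2]
for i,r in enumerate(R): print(112+2*i,"".join(ch[min(9,x//26)] for x in r))
E
```

```text
(445, 179) [ 575. -312.   61.]
(444, 202) [ 515. -308.   61.]
(432, 187) [ 554. -279.   61.]
118 :::-==-:::::::::::::::::.::........:.::::.:-=--:::::::::::::
120 ::::==-:::::::..:::-==+++**#%%@@@@@%+:::...-==-:::::::::::::
122 ::::-==::::::+@@@@@@@@@@@@@@@@@@@@@@@#-::..-==-:::::::::::::
124 :::.-==-::::=@@@@@@@@@@@@@@@@@@@@@@@@#-:.. :-=-:::::::::::::
126 :-=:-==-::::+%@@@@@@@@@@@@@@@@@@%%%%*-:::. :-=-:::::::::::::
128 ::=-:==-:::..=##%%%#####*******###%*:.:::. .-==-::::::::::::
130 ::=-:===::.:*@@@@@@@@@@@@@@@@@@@@@@@#-:::. .-==-::::::::::::
132 :::-:-==-::+%@@@@@@@@@@@@@@@@@@@@@@%*::::.  :-=-::::::::::::
134 ::-=:===-:.=#@@@@@@@@@@@@@%%%%%%##*=:.:::.  .-==-:::::::::::
136 :::=::==-::.-+*###******###%%@@@@@@@%=::.....-==-:::::::::::
138 :::=-:===::.-%@@@@@@@@@@@@@@@@@@@@@@@#::..  .-==-:::::::::::
140 :::--:===-..-%@@@@@@@@@@@@@@@@@@@@@%#-::.. ..:==-:::::::::::
142 :::-=:===-::.=#%@@@%%%%%#####******-:.::...  .==---:::::::::
144 ::::=:-==-:.:*@%**#%@@@@@@@@@@@@@@@@#::::.   .-:.--:::::::::
146 ::::=-:==-=-*@@@@@@@@@@@@@@@@@@@@@@@#-:-:.   .  .-+*=:::::::
148 ::::--:=-:-=%@@@@@@@@@@@@@@@
[... 1920 characters left out ...]
...:-------------::---------------------
138 ..............:-------------:---------------------
140 ..............:--------------::--------------:::::
142 ..............:-------===----:::::------::::::::::
144 ...............:----=====-----::::::::::::::::::::
146 ...............:---===++==-----:::::::::::::::::::
148 ...............::-==++===-------:::::--::::::::::.
150 :...............:===+===------------:::::::::.....
152 ::..............:-=---:--------------:::::::......
154 ::.........::---:::--------:::::::::----:::.......
156 :::...:::--::-------:::................:::::......
158 ::::----::-----:::........................:::.....
160 --:::------::................................:....
```

Request:
step_arm([
  {"hand": -1,"tx": 0.05,"ty": -0.1,"tz": 0.5,"twist": 0},
  {"hand": -1,"tx": 0,"ty": -0.1,"tz": 0.5,"twist": 0},
  {"hand": -0.69,"tx": 0,"ty": 0,"tz": 0.2,"twist": 0},
  {"hand": -0.69,"tx": 0,"ty": 0,"tz": 0,"twist": 0},
])

```text
clock: 32.3
eef_pos: [520.0, 268.9, 144.5]
tool_rot: [[0.992, 0.129, -0.001], [0.129, -0.992, -0.001], [-0.002, 0.0, -1.0]]
ft_force: [-0.1, 0.3, -2.3]
finger_gap: 13.1
grip_force: 46.7
```

```bash
python3 hb.py k5; python3 go.py 518.6 273.4 133
```

```text
F [-0.1  0.4 -2. ] M [0.02 0.05 0.02] grip 46.7 gap 13.62 t 32.35
n 40 pitch by slope 31.5 tcp px [244.5 250.3] blue u 238.0 243.0 v 259.0 267.0
t 32.35 p [520.4 269.1 145.2] yaw 7.43 tilt 0.02 gap 13.6 grip 46.7 F [-0.1  0.4 -2. ] M [0.02 0.05 0.02] q [ 17.  12. 108.  -0.  61. 100.]
units [-0.041 -0.15   0.405]
```

Request:
step_arm([
  {"hand": -0.684,"tx": 0,"ty": 0,"tz": 0.14,"twist": 0},
  {"hand": -0.684,"tx": 0,"ty": 0,"tz": 0.14,"twist": 0},
  {"hand": -0.684,"tx": 0,"ty": 0,"tz": 0.14,"twist": 0},
  {"hand": -0.684,"tx": -0.19,"ty": 0,"tz": 0.1,"twist": 0},
  {"hand": -0.684,"tx": -0.19,"ty": 0,"tz": 0.1,"twist": 0},
  {"hand": -0.684,"tx": -0.19,"ty": 0,"tz": 0.1,"twist": 0},
  {"hand": -0.684,"tx": -0.22,"ty": 0,"tz": 0.15,"twist": 0},
  {"hand": -0.684,"tx": -0.22,"ty": 0,"tz": 0.15,"twist": 0},
  {"hand": -0.684,"tx": -0.22,"ty": 0,"tz": 0.15,"twist": 0},
])

```text
clock: 33.48
eef_pos: [483.3, 264.6, 109.8]
tool_rot: [[0.992, 0.13, 0.0], [0.13, -0.992, 0.0], [0.0, -0.0, -1.0]]
ft_force: [0.9, 0.6, -0.0]
finger_gap: 13.7
grip_force: 30.8
```

```bash
python3 hb.py k6; python3 go.py
```

```text
F [0.7 0.8 0.5] M [ 0.12 -0.21  0.07] grip 30.8 gap 13.81 t 33.52
n 55 pitch by slope 20.5 tcp px [260.2 260. ] blue u 245.0 254.0 v 263.0 274.0
t 33.52 p [481.9 264.3 108.8] yaw 7.47 tilt 0.15 gap 13.8 grip 30.8 F [0.7 0.8 0.5] M [ 0.12 -0.21  0.07] q [ 18.  10. 114.   0.  56. 101.]
```

Contact is made and the pan is pivoting as planned, now at about 20°. I'll continue the arc to level.

Request:
step_arm([
  {"hand": -0.684,"tx": -0.19,"ty": 0,"tz": 0.19,"twist": 0},
  {"hand": -0.684,"tx": -0.19,"ty": 0,"tz": 0.19,"twist": 0},
  {"hand": -0.684,"tx": -0.19,"ty": 0,"tz": 0.19,"twist": 0},
  {"hand": -0.684,"tx": -0.15,"ty": 0,"tz": 0.2,"twist": 0},
  {"hand": -0.684,"tx": -0.15,"ty": 0,"tz": 0.2,"twist": 0},
  {"hand": -0.684,"tx": -0.15,"ty": 0,"tz": 0.2,"twist": 0},
  {"hand": -0.684,"tx": 0,"ty": 0,"tz": 0,"twist": 0},
])

```text
clock: 34.4
eef_pos: [452.3, 260.4, 74.1]
tool_rot: [[0.992, 0.13, -0.002], [0.13, -0.992, -0.001], [-0.003, 0.0, -1.0]]
ft_force: [0.4, 0.6, -1.4]
finger_gap: 13.5
grip_force: 29.8
```

```bash
python3 hb.py k7; python3 go.py
```

```text
F [ 1.2 -0.5 -1.5] M [-0.04  0.12 -0.02] grip 29.8 gap 13.79 t 34.45
n 89 pitch by slope 2.0 tcp px [271.8 268.7] blue u 251.0 265.0 v 268.0 280.0
t 34.45 p [452.4 260.4  74.3] yaw 7.45 tilt 0.16 gap 13.8 grip 29.8 F [ 1.2 -0.5 -1.5] M [-0.04  0.12 -0.02] q [ 19.  10. 118.   0.  52. 101.]
```

Request:
step_arm([
  {"hand": -0.684,"tx": 0,"ty": 0,"tz": 0.07,"twist": 0},
  {"hand": -0.68,"tx": 0,"ty": 0,"tz": 0.05,"twist": 0},
  {"hand": -0.675,"tx": 0,"ty": 0,"tz": 0,"twist": 0},
  {"hand": -0.67,"tx": 0,"ty": 0,"tz": 0,"twist": 0},
  {"hand": -0.6,"tx": 0,"ty": 0,"tz": 0,"twist": 0},
  {"hand": -0.2,"tx": 0,"ty": 0,"tz": 0,"twist": 0},
  {"hand": 0,"tx": 0,"ty": 0,"tz": 0,"twist": 0},
  {"hand": 0,"tx": 0,"ty": 0,"tz": -0.4,"twist": 0},
  {"hand": 0,"tx": 0,"ty": 0,"tz": -0.9,"twist": 0},
  {"hand": 0,"tx": 0,"ty": 0,"tz": -1,"twist": 0},
  {"hand": 0,"tx": 0,"ty": 0,"tz": -1,"twist": 0},
  {"hand": 0,"tx": 0,"ty": 0,"tz": -1,"twist": 0},
])

```text
clock: 35.95
eef_pos: [453.5, 260.7, 202.5]
tool_rot: [[0.992, 0.13, 0.001], [0.13, -0.992, 0.0], [0.001, -0.0, -1.0]]
ft_force: [0.4, 0.0, 0.3]
finger_gap: 42.7
grip_force: 0.0
```

Request:
step_arm([
  {"hand": 0,"tx": -0.3,"ty": 0.8,"tz": -0.8,"twist": 0},
  {"hand": 0,"tx": -0.3,"ty": 0.8,"tz": -0.5,"twist": 0},
  {"hand": 0,"tx": 0,"ty": 1,"tz": 0,"twist": 0},
  {"hand": 0,"tx": 0,"ty": 1,"tz": 0,"twist": 0},
  {"hand": 0,"tx": 0,"ty": 1,"tz": 0,"twist": 0},
  {"hand": 0,"tx": 0,"ty": 0,"tz": 0,"twist": 0},
  {"hand": 0,"tx": 0,"ty": 0,"tz": 0,"twist": 0},
])

```text
clock: 36.83
eef_pos: [453.5, 121.8, 240.0]
tool_rot: [[0.992, 0.129, 0.001], [0.129, -0.992, 0.0], [0.001, -0.0, -1.0]]
ft_force: [0.2, 0.0, -0.6]
finger_gap: 42.7
grip_force: 0.0
```

```bash
python3 go.py; python3 - <<'E'
from handle import *
T=snap("top","z_t");S=snap("side","z_s")
def mk(c,b):
    ms,_=blue(c); L=[m for m in ms if m[b[2]:b[3],b[0]:b[1]].sum()>25]; return sum(L)>0
FT=mk(T,(180,250,150,245));FS=mk(S,(200,300,250,312)); print(FT.sum(),FS.sum())
F=[(c,feats(m)) for c,m in((T,FT),(S,FS)) if m.sum()>60]
def f(p):
    R,t=pose([p[0],p[1],4,p[2],p[3]]); return np.concatenate([(feats(hull(c,BOX@R.T+t))-g)*[1,1,.1,.1,.1] for c,g in F])
o=least_squares(f,[537,276,.13,.02],diff_step=1e-3,x_scale=[100,100,1,1]); x=o.x; print(x[:2].round(1),np.degrees(x[2:]).round(1),f(x).round(1))
R,t=pose([x[0],x[1],4,x[2],0]); P=np.array([(33.5,38,0),(33.5,-38,0),(-36,-38,0),(-36,38,0)])@R.T+t
a=np.radians(3); print("in tray frame",((P[:,:2]-[527.4,273])@np.array([[np.cos(a),-np.sin(a)],[np.sin(a),np.cos(a)]])).round(0).tolist())
ch=" .:-=+*#%@"
for c,(u,v,w,h) in((S,(254,112,56,46)),(T,(195,172,50,64))):
    for i,r in enumerate(c["img"][v:v+h:2,u:u+w].astype(int).min(2)): print(v+2*i,"".join(ch[min(9,q//26)] for q in r))
E
```

```text
t 36.83 p [453.5 121.8 240. ] yaw 7.44 tilt 0.05 gap 42.7 grip 0.0 F [ 0.2  0.  -0.6] M [ 0.02 -0.05  0.03] q [  3. -10. 119.   0.  71.  85.]
130 195
[544.4 269.1] [7.4 1.1] [ 0.4  0.8  0.3  1.4 -0.2 -0.5  0.1  1.   0.8 -0.6]
in tray frame [[47.0, 36.0], [53.0, -40.0], [-16.0, -45.0], [-22.0, 30.0]]
112 .........:::::..::::..:::::::::::::.....................
114 .........:::..::...:..::........::::::..................
116 ......:..:...:........:::..........:..::................
118 ..:...:::..............................::...............
120 .......:...........................::...................
122 :..:...:..........................::::..................
124 ::::.::=-:......:.......................................
126 .....:-*-:.....:--:.....................................
128 :....:-**=:......:......................................
130 .:.::::=*+--:...........................................
132 ...:::+*+*%@#-..............:::.........................
134 :::.:=@%+==*#*-:.............:..............::-==-------
136 :.::-*@@+-----:::::::.....:.:......:.::::::-+%@@%#*****#
138 :.
[... 1663 characters left out ...]
@@@@@@@@@@@@@#-.:.:====-:====:...:------
212 *@%@@@@@@@@@@@@@@@@@@@@*:.:..====-:====:...:------
214 +@%@@@@@@@@@@@@@@@@@@@@+:.:..====--====:....------
216 +@%@@@@@@@@@@@@@@@@@@@@+:.:..====:-====:....::::::
218 +@%@@@@@@@@@@@@@@@@@@@#=:::.:====:-====:.....:::::
220 +@%@@@@@@@@@@@@@@@@@@@#-:.:.:====:-====:......=++-
222 +@%@@@@@@@@@@@@@@@@@@@*:::. :====:-====:.....-%@@#
224 +@%@@@@@@@@@@@@@@@@@@%+---:.:====:-====:.....-%@@#
226 *@#@@@@@@@@@@@@@@@@@@@*:....-====:====-:.....-%%@#
228 *@#@@@@@@@@@@@@@@@@@@@%=...:-===-:=====:.....-%%@#
230 *@#@@@@@@@@@@@@@@@@@@@@@@@@@#+==-:====-:.....=@%@%
232 *@#@@@@@@@@@@%%%@@@%%%@@@@@@#===-:====-......=@@@%
234 =@@@@@%%%#%%###***#*****#**+====-:====-.......::::
```

Request:
step_arm([
  {"hand": 0,"tx": -0.13,"ty": 1,"tz": 0,"twist": 0},
  {"hand": 0,"tx": -0.13,"ty": 1,"tz": 0,"twist": 0},
  {"hand": 0,"tx": -0.13,"ty": 1,"tz": 0,"twist": 0},
  {"hand": 0,"tx": -0.13,"ty": 1,"tz": 0,"twist": 0},
  {"hand": 0,"tx": -0.13,"ty": 1,"tz": 0,"twist": 0},
  {"hand": 0,"tx": -0.13,"ty": 1,"tz": -0.5,"twist": 0},
  {"hand": 0,"tx": -0.13,"ty": 1,"tz": -0.5,"twist": 0},
  {"hand": 0,"tx": -0.13,"ty": 1,"tz": 0,"twist": 0},
  {"hand": 0,"tx": -0.13,"ty": 1,"tz": 0,"twist": 0},
  {"hand": 0,"tx": -0.13,"ty": 1,"tz": 0,"twist": 0},
  {"hand": 0,"tx": -0.13,"ty": 1,"tz": 0,"twist": 0},
  {"hand": 0,"tx": -0.13,"ty": 1,"tz": 0,"twist": 0},
])

```text
clock: 38.42
eef_pos: [454.2, -241.7, 269.4]
tool_rot: [[0.991, 0.131, -0.0], [0.131, -0.991, 0.0], [0.0, -0.0, -1.0]]
ft_force: [0.4, -0.3, -0.3]
finger_gap: 42.8
grip_force: 0.0
```

Request:
step_arm([
  {"hand": 0,"tx": -0.2,"ty": 1,"tz": 0,"twist": 0},
  {"hand": 0,"tx": -0.4,"ty": 1,"tz": 0,"twist": 0},
  {"hand": 0,"tx": -0.6,"ty": 1,"tz": 0,"twist": 0},
  {"hand": 0,"tx": -0.8,"ty": 1,"tz": 0,"twist": 0},
  {"hand": 0,"tx": -0.8,"ty": 1,"tz": 0,"twist": 0},
  {"hand": 0,"tx": -0.8,"ty": 1,"tz": 0,"twist": 0},
  {"hand": 0,"tx": -0.8,"ty": 1,"tz": 0,"twist": 0},
  {"hand": 0,"tx": -0.8,"ty": 1,"tz": 0,"twist": 0},
  {"hand": 0,"tx": -0.8,"ty": 1,"tz": 0,"twist": 0},
])

```text
clock: 39.55
eef_pos: [310.7, -533.1, 269.3]
tool_rot: [[0.991, 0.131, 0.0], [0.131, -0.991, 0.0], [0.0, -0.0, -1.0]]
ft_force: [0.0, -0.4, -0.2]
finger_gap: 42.7
grip_force: 0.0
```

```bash
python3 go.py; python3 - <<'E'
from h import *
T=snap("top","y_t");S=snap("side","y_s"); S0=load("side0")
ch=" .:-=+*#%@"
def mp(c,u,v,w,h,st=1):
    for i,r in enumerate(c["img"][v:v+h:st,u:u+w].astype(int).min(2)): print(v+st*i,"".join(ch[min(9,q//26)] for q in r))
print("jar side now");mp(S,256,113,48,46,2); print("before");mp(S0,256,113,48,30,2)
print(proj(S,[[566,-312,100],[523.5,-301,120],[515,-308,61]]).round())
E
```

```text
t 39.55 p [ 310.7 -533.1  269.3] yaw 7.54 tilt 0.02 gap 42.7 grip 0.0 F [ 0.  -0.4 -0.2] M [-0.03 -0.   -0.01] q [-69.   8.  98.   0.  74.  13.]
jar side now
113 ::::::::::::::::::::::::::::::::::::::::::::::::
115 ::::::::::::::::::::::::::::::::::::::::::::::::
117 :::::::::::::--====++++++++++==+=--:::::::::::::
119 :::::::::=+++=====++********++===++++=-:::::::::
121 :::::::=++==+**#**++++++++*****#**+==+++-:::::::
123 :::::-*+=+**++==-----============+***+=+*+-:::::
125 ::::-*++*+=---------=================***+*+:::::
127 ::::-*+*=-----------=============-----=*#+*-::::
129 ::::-**+-=##+=-----=============-------=***-::::
131 :::::=+*%@@@@@+-----=============------=*+-:::::
133 :::=%%++*@@@@@@+====+++++++=====----=+*+=--:::::
135 :::+@@+--=+#%@@@##############***++*++=-=*%%%%%#
137 ::-%@@+-----==+++**######%%%%#*+++==----=#@@@@%=
139 ::=@@@+----------===============--------+%@@@@%-
141 :-*@@%+-------====--====--==-===--------+%@@@@%-
143 :=@@@#=--------================---------=#%@@@%:
145 :+@@%#+------==================---------+#%@@%#:
147 =%@@%##+------================-------
[... 418 characters left out ...]
+++++==+=--:::::::::::::
119 :::::::::=+++=====++********++===++++=-:::::::::
121 :::::::=++-=+**#**++++++++*****#**+==+++-:::::::
123 :::::-*+=+**++=-------===========+***+=+*+-:::::
125 ::::-*++*+=----------=============-==+**+*+:::::
127 ::::-*+*=-----------=============-----=*#+*-::::
129 ::::-**+-----------=============-------=***-::::
131 :::::=+*=-----------===========-=------=*+-:::::
133 :::=%%+=+*=-----====+++++++=====----=+*+=--:::::
135 :::+@@+--=++++**##############***++*++=-=*%%%%%#
137 ::-%@@+-----===++**##########**+++==----=#@@@@%=
139 ::=@@@+----------===============--------+%@@@@%-
141 :-*@@%+-------=====--=--=-----==--------+%@@@@%-
[[268. 130.]
 [280. 128.]
 [282. 141.]]
```

```bash
python3 - <<'E'
from h import *
for a,b in(("y_t","top0"),("y_s","side0")):
    A=load(a)["img"].astype(int);B=load(b)["img"].astype(int)
    d=(np.abs(cv2.blur(A.astype(np.float32),(2,2))-cv2.blur(B.astype(np.float32),(2,2))).max(2)>22).astype(np.uint8)
    n,l,s,c=cv2.connectedComponentsWithStats(d)
    print(a,[(s[i].tolist(),A[l==i].mean(0).astype(int).tolist()) for i in range(1,n) if s[i,4]>9])
T=load("y_t"); ch=" .:-=+*#%@"
for i,r in enumerate(T["img"][172:210,424:462].astype(int).min(2)): print(172+i,"".join("%4d"%q for q in r[::2]))
E
```

```text
y_t [([317, 119, 31, 37, 748], [212, 222, 219]), ([321, 155, 28, 17, 348], [85, 189, 165]), ([434, 172, 25, 16, 213], [236, 235, 235]), ([227, 177, 11, 26, 115], [211, 213, 220]), ([200, 179, 33, 46, 402], [181, 194, 215]), ([433, 198, 23, 10, 176], [243, 243, 244]), ([217, 227, 8, 6, 31], [223, 227, 239]), ([270, 321, 270, 99, 15164], [64, 59, 58]), ([263, 342, 17, 16, 54], [54, 46, 43]), ([517, 345, 43, 30, 365], [51, 44, 40]), ([540, 365, 8, 8, 29], [53, 46, 41]), ([542, 380, 18, 40, 640], [130, 114, 102]), ([509, 382, 12, 6, 16], [52, 45, 40]), ([414, 385, 3, 5, 11], [58, 60, 63]), ([419, 392, 6, 7, 18], [59, 61, 63])]
y_s [([339, 0, 49, 73, 1606], [69, 64, 61]), ([372, 0, 36, 193, 2505], [40, 38, 37]), ([408, 0, 13, 10, 64], [109, 89, 73]), ([424, 0, 13, 13, 146], [95, 78, 64]), ([439, 0, 28, 12, 265], [98, 80, 65]), ([480, 0, 12, 15, 157], [105, 87, 67]), ([408, 11, 68, 102, 1406], [74, 65, 58]), ([476, 18, 12, 14, 95], [53, 42, 35]), ([264, 129, 9, 8, 52], [214, 216, 217]), ([400, 152, 39, 34, 493], [72, 62, 55]), ([484, 157, 5, 4, 12], [87, 82, 84]), ([440, 164, 16, 25, 104],
[... 2720 characters left out ...]
 252 251 252 251 251 251 250 251 252 255 180 181 180
202   86  87  86 125 204 254 252 251 250 251 251 251 251 251 252 255 177 179 180
203   86  85  87  90 188 253 252 251 250 252 253 252 253 253 253 235 176 182 181
204   84  87  84  86 178 239 253 252 252 253 252 250 245 239 231 194 182 180 180
205   79  89  86  83 145 220 254 249 246 238 229 219 205 197 180 174 179 179 179
206   81  82  87  82 117 200 229 218 207 190 176 160 183 180 177 176 180 177 178
207   93  82  86  85  89 178 185 171 184 178 177 172 177 181 178 181 179 180 177
208  126  82  86  89  82 139 186 183 187 185 185 183 183 179 179 180 183 180 180
209  141  78  87  82  84 102 190 186 185 186 185 187 185 183 183 179 178 179 180
```

```bash
python3 -c "
from station import arm; print(arm.close_job())"
```

```text
the job is handed in; nothing more can be done
None
```

I handed the job in at about 40 s: the scoop struck off to one level layer of three, those three were tipped into the jar, and the empty scoop stands upright in the white tray. Camera checks clearly show two cylinders in the jar, the tip of the third mostly hidden beneath one of them, and five of the other six in the bin with the sixth out of sight; the jar, lid and bottle look unmoved.

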